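# Mount the reaction block on the hot plate

### The arm

A 6-joint arm with a two-finger parallel gripper is mounted at the origin on the work surface. World frame = base frame: x ahead of the robot, y to its left, z up, the work surface at z = 0. Lengths are in m, angles in rad, forces in N, time in s.
With the tool pointing down it reaches from about 0.25 to 0.775 m from the base axis. Payload 8.9 kg.
Tool frame: the origin (TCP) lies at the very end of the fingers, on their centre line; the grasp point (between the pads) lies 19 mm behind it; z points along the fingers, y is the direction in which the jaws open and shut (so a half turn about z gives the same grasp; the last joint's range is limited). The gripper opens to 85 mm and grips with 20 to 120 N. Pads are 22 mm wide; open, the fingers measure 114 mm over their backs; the gripper's body (76 mm by 85 mm) begins 54 mm behind the grasp point. The pads swing forward as they close: fully open they stand 13 mm farther back than shut.
Start: joints at [-1.478, 0.291, -0.153, 1.127, 0, 1.431], TCP at [0.121, -0.511, 0.201] pointing down, gripper open.
Joint ranges: [-2.52, 2.52], [-0.91, 1.74], [-1.3, 1.37], [-1.96, 2.02], [-1.52, 1.47], [-3.14, 3.14]. Speed limits (rad/s): [2.22, 2.22, 2.79, 3.14, 3.14, 3.14].

### API

Orientations are given as a rotation vector (axis times angle).
In Python, from rig import get_obs, get_image, camera_model, hand_in gives the robot as it stands.
- The arm moves only by the tool play_rows, never from a script. Its argument "commands" is a list of rows, each a list of 3 entries, a list of its own where there are three numbers: the opening, from 0 (shut) to 1 (fully open), then the shift along the tool's x, y, z in cm, then the turn about the tool's z in rad. In form: [[gripper, [dx, dy, dz], twist], ...]. A call has 1 to 20 rows; each row shifts and turns the commanded pose from where the row before left it, along the tool's axes as they then stand; what a row does not reach is not made up. A row lasts 1/12 s, in which the tool goes at most 41.7 mm and 7.16 degrees, less where a joint would pass 70% of its speed; a pose out of reach is approached as far as the arm can. A call with a gripper value outside its range is refused whole. The fingers move at their own pace and stop on an object; "squeeze" is the grip in N (left out, the last holds). Time passes only in rows, so rows that do not move let the fingers close. It gives the time, the measured TCP pose, the force and the opening at its end, in the units of the state.
- get_obs(): the state, without advancing time (a new reading comes with each control period).
- get_image(name): name is "scene" or "top" or "wrist"; returns the picture (480x640x3 uint8, red, green, blue); there is no depth.
- camera_model(name): a dict with "K" (3x3 intrinsics, pixels), "D" ([k1, k2, p1, p2, k3] as OpenCV has them; the pictures are not rectified), "R" (3x3) and "t" (3): a world point X has camera coordinates R X + t. Camera axes: x right, y down, z forward; pixel columns grow to the right and rows downward; lengths in m; the calibration is good to about 2 mm. A picture is of the moment at which its call begins: read the wrist's pose just before it. camera_model takes no time and is no camera call; for the wrist camera it gives the pose at the moment of the call.
- hand_in(): hands the job in, once; it reports no verdict.
The state is a dict: "t": time; "qpos": joint angles; "dq": joint speeds; "joint_torque": joint torques, N m; "position": TCP position; "tcp_rot": TCP orientation; "wrist_force": force on the tool from outside, world axes, zero at the start; "wrist_torque": the same for the moment, N m; "gripper_width": opening from 0.0 (shut) to 1.0 (fully open).
Only numpy, scipy, OpenCV 4.12 (cv2) and the standard library are available. Lean on these libraries where they do the work, as an engineer would, in place of code of your own. Each camera call takes 0.05 s, during which the arm holds its last target.

### The job

The aluminium reaction block stands in the dark spill tray behind three bottles: first stand all three bottles on the white bench pad, then lower the block gently onto the hot plate so that both locating pins enter its holes and it lies flat, and leave it there. After that put every bottle back in the tray, each in the very place where it stood at the start. Keep the bottles upright, set everything down gently, and do not shift the vial and the jar in the tray or the measuring cylinder.

Things in the scene. Friction and masses are not known exactly. Their poses are not given: they have to be found in the camera images.
- hotplate: Fixed white hot-plate stirrer, panel on its -x side. Square aluminium top plate 150 x 150 mm, top 95 mm above the origin; housing 72 mm high, 164 mm wide, x from -172 to +90 mm. On the plate two brass locating pins, 9 mm diameter, 13 mm high, tapered tips, at x = 0, y = -44 and +44 mm. Origin on the underside, below the middle between the pins; y along the line of pins, z up.
- spill_tray: Fixed dark grey open tray, 196 (x) x 234 mm (y), walls 4 mm thick and 22 mm high, inner floor 4 mm above its origin. The bottles stand in a row along its -x side (about x = -51, y = -74, 0, +74 mm in its frame, in any order), the block behind them at about x = 23, y = 0, a vial and a jar beside the block's ends. Origin at the centre of its underside, z up.
- bench_pad: Fixed flat white bench pad with blue edges, 240 mm (x) x 210 mm (y), 3 mm thick, empty at the start: the side area where the three bottles stand meanwhile. Origin at the centre of its underside, z up.
- amber_bottle: Dark amber-brown bottle with a white cap and a paper label; closed bottle, 158 mm high; round body 64 mm in diameter up to 100 mm height, sloping shoulder, screw cap 43 mm in diameter from 129 to 158 mm height (grip it there); 0.27 to 0.47 kg, centre of mass near 65 mm. Origin at the centre of its underside, z up; any yaw.
- white_bottle: White plastic bottle with a red cap; closed bottle, 158 mm high; round body 64 mm in diameter up to 100 mm height, sloping shoulder, screw cap 43 mm in diameter from 129 to 158 mm height (grip it there); 0.27 to 0.47 kg, centre of mass near 65 mm. Origin at the centre of its underside, z up; any yaw.
- metal_bottle: Aluminium bottle with a blue cap; closed bottle, 158 mm high; round body 64 mm in diameter up to 100 mm height, sloping shoulder, screw cap 43 mm in diameter from 129 to 158 mm height (grip it there); 0.27 to 0.47 kg, centre of mass near 65 mm. Origin at the centre of its underside, z up; any yaw.
- reaction_block: Aluminium block 64 (x) x 112 (y) x 30 mm high, 0.42 to 0.6 kg, eight dark wells on top. Black lifting bar over its middle: 14 mm wide (x), 66 mm long (y), 53 to 67 mm above the underside, on two thin posts; grip it across its width. Two through-holes for the pins, 12 mm diameter, at x = 0, y = -44 and +44 mm; either way round fits. Origin at the centre of its underside, z up.
- vial: Small clear sample vial with a black cap, 27 mm in diameter, 57 mm high, standing in the tray beside one end of the block; bystander. Origin at the centre of its underside.
- jar: Small white jar with a green lid, 40 mm in diameter, 43 mm high, standing in the tray beside the other end of the block; bystander. Origin at the centre of its underside.
- measuring_cylinder: Glass measuring cylinder, 31 mm in diameter and 242 mm high, on a round blue foot 72 mm in diameter, standing on the bench beyond the stations; bystander. Origin at the centre of its underside.
Mind the look-alikes: they are no part of the job. Leave any yellow look-alike of the metal_bottle alone.

How it is judged:
By the outcome, as a careful person would: the job done as asked, in the order asked, and still so for the second after the job is handed in, with the robot touching nothing.
It also fails if it takes over 144 s, if anything falls off the work surface, if the arm or the gripper's body presses on something with over 40 N, if the wrist force passes 120 N, or if a joint passes its speed limit or range.

## Working session

There is one attempt and no reset: what is moved stays moved. The work goes in short steps, Python scripts to look and compute and a tool call to move; the robot and the scene stay as the last step left them, time stands still between calls to the robot, and variables do not carry over. Pictures are saved under pics/ and viewed, and the job is handed in when it is done.

Besides the shell and the picture viewer there is one more tool, called after ">>>" by a JSON object that holds its "op" and its "data". play_rows: Moves the arm, as the interface text tells. Its arguments: {"type":"object","properties":{"commands":{"type":"array"},"squeeze":{"type":"number"}},"required":["commands"]}

```bash
ls; mkdir -p pics; python3 - <<'E'
from rig import *
import cv2
o=get_obs(); print(o)
for n in ["scene","top","wrist"]:
    im=get_image(n); cv2.imwrite(f"pics/{n}0.png",im[:,:,::-1]); 
    m=camera_model(n); print(n,m)
E
```

```text
pics
{'t': 0.0, 'qpos': array([-1.47837425e+00,  2.91246089e-01, -1.54161771e-01,  1.12668414e+00,
       -4.12031508e-05,  1.43149506e+00]), 'dq': array([ 0.00174889,  0.00092328, -0.00091746, -0.00046198,  0.00074291,
        0.00112112]), 'joint_torque': array([ 1.60874282e-03, -5.37138104e+01,  3.31377053e+01,  1.56326318e-02,
       -2.27162298e-05,  2.62783510e-05]), 'position': array([ 0.120512  , -0.5104776 ,  0.20043686]), 'tcp_rot': array([-3.11924238e+00, -3.63026549e-01,  1.69960909e-05]), 'wrist_force': array([ 0.34300217, -0.90052964,  0.01971955]), 'wrist_torque': array([-0.00568322,  0.05141189,  0.02234996]), 'gripper_width': 1.0063626096123754}
scene {'K': array([[507.74863579,   0.        , 310.90544499],
       [  0.        , 507.74863579, 247.44344722],
       [  0.        ,   0.        ,   1.        ]]), 'D': array([-0.06942047,  0.        ,  0.        ,  0.        ,  0.        ]), 'R': array([[-0.59864958,  0.80100116, -0.00397835],
       [ 0.66111505,  0.4912855 , -0.56706741],
       [-0.45226715, -0.34210482, -0.82366178]]), 't': array([ 0.33011466, -0.3306
[... 241 characters left out ...]
       ,  0.        ]), 'R': array([[ 0.02241382, -0.99964319, -0.01452974],
       [-0.99330623, -0.02061976, -0.11365542],
       [ 0.11331527,  0.01697994, -0.99341398]]), 't': array([0.0074214 , 0.52465184, 1.1498132 ])}
wrist {'K': array([[361.89001644,   0.        , 317.61009504],
       [  0.        , 361.89001644, 234.07873132],
       [  0.        ,   0.        ,   1.        ]]), 'D': array([0.0061514, 0.       , 0.       , 0.       , 0.       ]), 'R': array([[ 2.31994770e-01, -9.72716960e-01, -3.77950121e-04],
       [-9.38358957e-01, -2.23902646e-01,  2.63344020e-01],
       [-2.56243818e-01, -6.07397824e-02, -9.64701915e-01]]), 't': array([-0.52339538, -0.0343933 ,  0.37745827])}
```

View pics/scene0.png

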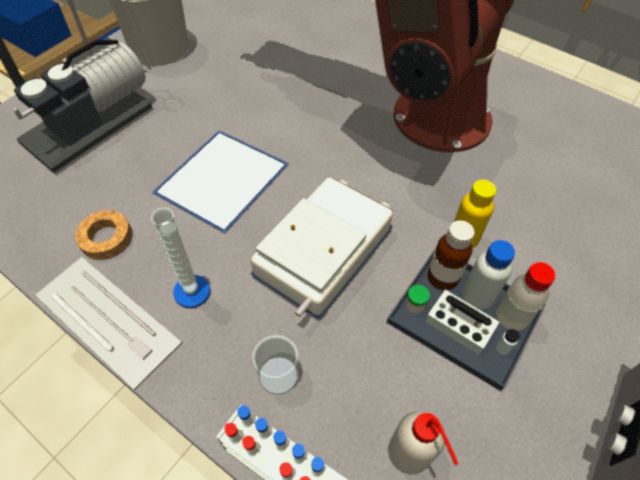

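View pics/top0.png

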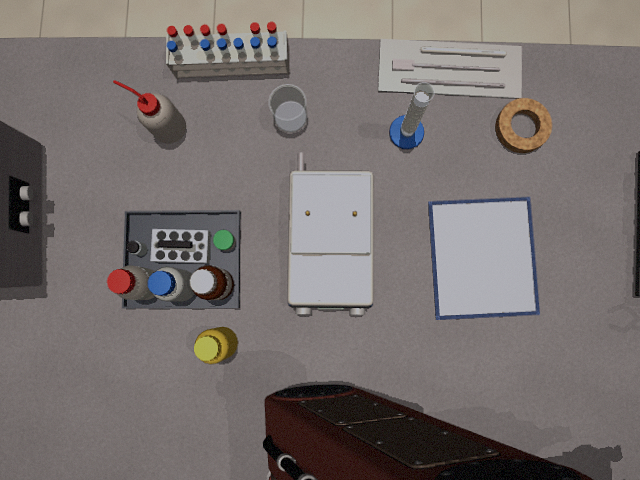

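View pics/wrist0.png

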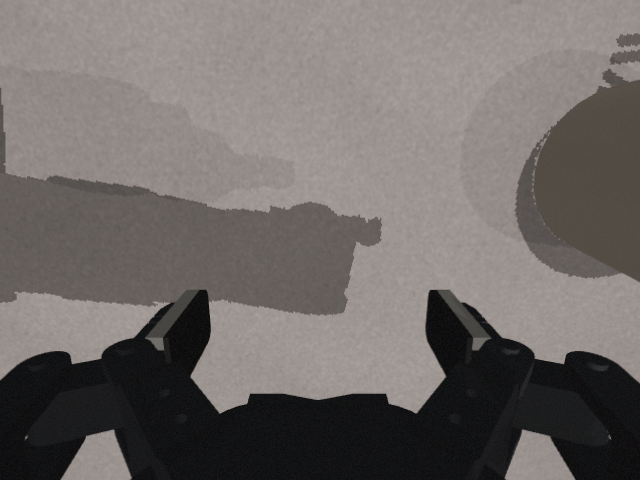

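Top view: tray at left (px 125–240, 212–308). Candidates: white bottle with red cap (122,282), metal with blue cap (163,284), amber with white cap (206,282). The yellow look-alike (212,345) and the red-capped wash bottle outside the tray (150,105) are to be left alone. The block is at (180,245), the hot plate pins at (307,213) and (354,213), and the pad at (485,257).

```bash
python3 - <<'E'
import cv2
a=cv2.imread("pics/top0.png")
cv2.imwrite("pics/c1.png",cv2.resize(a[200:370,100:260],None,fx=4.5,fy=3.5*4.5/4.5,interpolation=cv2.INTER_CUBIC) if 0 else cv2.resize(a[200:350,100:260],None,fx=4,fy=4,interpolation=cv2.INTER_CUBIC))
cv2.imwrite("pics/c2.png",cv2.resize(a[160:320,280:380],None,fx=3.7,fy=3.7,interpolation=cv2.INTER_CUBIC))
s=cv2.imread("pics/scene0.png")
cv2.imwrite("pics/c3.png",cv2.resize(s[170:390,380:560],None,fx=2.7,fy=2.7,interpolation=cv2.INTER_CUBIC))
E
```

```text
(no output)
```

View pics/c1.png

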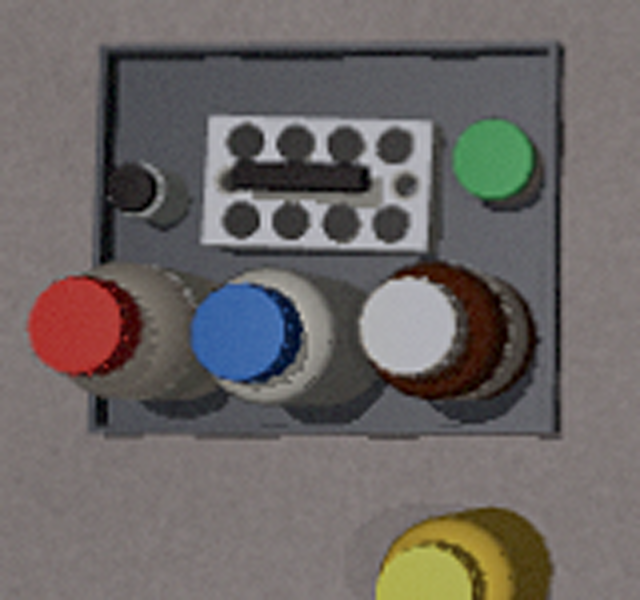

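View pics/c2.png

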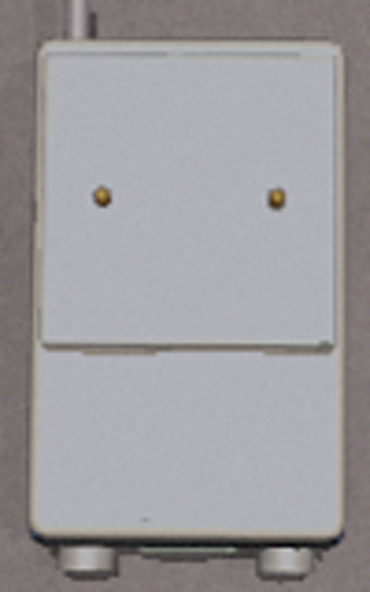

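View pics/c3.png

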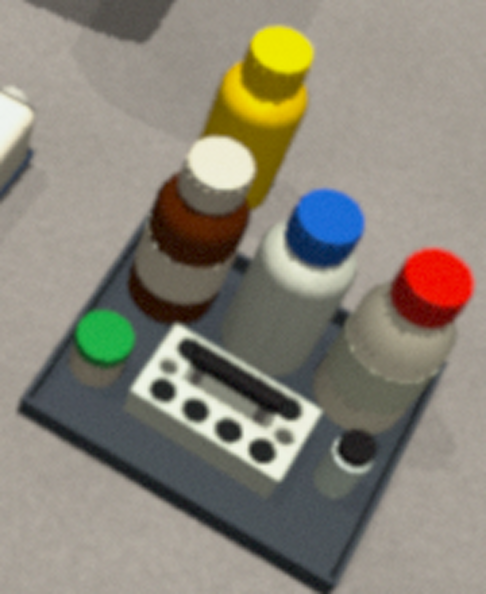

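```bash
cat > h.py <<'E'
import numpy as np, cv2
def ray(m,u,v):
    p=cv2.undistortPoints(np.array([[[u,v]]],float),m["K"],m["D"])[0,0]
    d=m["R"].T@np.array([p[0],p[1],1.]); c=-m["R"].T@m["t"]; return c,d
def atz(m,u,v,z):
    c,d=ray(m,u,v); return c+d*(z-c[2])/d[2]
def proj(m,X):
    return cv2.projectPoints(np.array(X,float).reshape(-1,3),cv2.Rodrigues(m["R"])[0],m["t"],m["K"],m["D"])[0][:,0]
E
python3 - <<'E'
from rig import *
from h import *
np.set_printoptions(precision=4,suppress=True)
m=camera_model("top"); s=camera_model("scene")
c1=lambda u,v:(100+(u+.5)/4-.5,200+(v+.5)/4-.5)
c2=lambda u,v:(280+(u+.5)/3.7-.5,160+(v+.5)/3.7-.5)
c3=lambda u,v:(380+(u+.5)/2.7-.5,170+(v+.5)/2.7-.5)
for n,p,z in [("red",(75,326),.162),("blue",(239,332),.162),("amber",(409,327),.162),("barL",(228,178),.071),("barR",(372,181),.071),
 ("holeR",(405,184),.034),("blkTL",(210,116),.034),("blkTR",(434,121),.034),("blkBL",(202,243),.034),("blkBR",(430,252),.034),
 ("trTL",(100,45),.022),("trTR",(563,43),.022),("trBL",(90,432),.022),("trBR",(560,435),.022),("yel",(425,590),.158),("green",(494,159),.047),("vial",(133,187),.061)]:
    print(n,atz(m,*c1(*p),z))
for n,p in [("pinL",(102,194)),("pinR",(277,196))]: print(n,atz(m,*c2(*p),.108))
for n,p in [("plTL",(40,52)),("plTR",(336,55)),("plBL",(42,345)),("plBR",(333,348))]: print(n,atz(m,*c2(*p),.095))
for p in [(430,202),(529,198),(437,318),(538,313)]: print("pad",atz(m,*p,.003))
print("cyl top",atz(m,424,93,.242),"foot",atz(m,407,132,.01))
print("scene")
for n,p,z in [("red",(432,284),.162),("blue",(327,224),.162),("amber",(221,168),.162),("green",(105,336),.047),("yel",(283,53),.158)]: print(n,atz(s,*c3(*p),z))
for p in [(293,227),(332,250)]: print("pin",atz(s,*p,.108))
E
```

```text
red [0.4194 0.376  0.162 ]
blue [0.4186 0.3023 0.162 ]
amber [0.4226 0.2269 0.162 ]
barL [0.4949 0.3381 0.071 ]
barR [0.495  0.2679 0.071 ]
holeR [0.4972 0.2601 0.034 ]
blkTL [0.5292 0.36   0.034 ]
blkTR [0.529 0.247 0.034]
blkBL [0.4656 0.3605 0.034 ]
blkBR [0.4638 0.2461 0.034 ]
trTL [0.5658 0.4225 0.022 ]
trTR [0.5712 0.186  0.022 ]
trBL [0.3707 0.4161 0.022 ]
trBR [0.3754 0.1801 0.022 ]
yel [0.3086 0.2159 0.158 ]
green [0.5093 0.2138 0.047 ]
vial [0.4904 0.3878 0.061 ]
pinL [0.5574 0.0475 0.108 ]
pinR [ 0.5581 -0.0405  0.108 ]
plTL [0.6324 0.0818 0.095 ]
plTR [ 0.6337 -0.07    0.095 ]
plBL [0.4817 0.0764 0.095 ]
plBR [ 0.4833 -0.0704  0.095 ]
pad [ 0.5993 -0.1979  0.003 ]
pad [ 0.6121 -0.4016  0.003 ]
pad [ 0.3648 -0.2126  0.003 ]
pad [ 0.3784 -0.4162  0.003 ]
cyl top [ 0.7427 -0.149   0.242 ] foot [ 0.7433 -0.1495  0.01  ]
scene
red [0.4274 0.3764 0.162 ]
blue [0.4254 0.3054 0.162 ]
amber [0.4264 0.2317 0.162 ]
green [0.5096 0.2167 0.047 ]
yel [0.3092 0.2205 0.158 ]
pin [ 0.5606 -0.0342  0.108 ]
pin [0.5596 0.0541 0.108 ]
```

>>> {"op": "play_rows", "data": {"commands": [[1, [0, 0, -1], -0.1217], [1, [0, 0, -1], -0.1217], [1, [0, 0, -1], -0.1217], [1, [0, 0, -1], -0.1217], [1, [0, 0, -1], -0.1217], [1, [0, 0, -1], -0.1217], [1, [0, 0, -1], -0.1217], [1, [0, 0, -1], -0.1217], [1, [0, 0, -1], -0.1217], [1, [0, 0, -1], -0.1217], [1, [0, 0, -1], -0.1217], [1, [0, 0, 0], 0]]}}

```text
t: 1.15
position: [0.1207, -0.5116, 0.3125]
tcp_rot: [2.214, 2.226, -0.002]
wrist_force: [1.0, 0.7, 0.2]
gripper_width: 1.0
```

```bash
python3 - <<'E'
from rig import *
from h import *
from scipy.spatial.transform import Rotation as Ro
np.set_printoptions(precision=4,suppress=True)
o=get_obs();m=camera_model("wrist")
R=Ro.from_rotvec(o["tcp_rot"]).as_matrix(); C=-m["R"].T@m["t"]
print(o["t"],o["position"],R,o["qpos"]); print("cam in tool",R.T@(C-o["position"]), m["R"]@R)
E
```

```text
1.15 [ 0.1207 -0.5116  0.3125] [[-0.0053  1.      0.0002]
 [ 1.      0.0053 -0.0021]
 [-0.0021  0.0001 -1.    ]] [-1.4783  0.2569  0.0906  1.4024 -0.      0.0872]
cam in tool [ 0.0682  0.0005 -0.1724] [[ 0.0023  1.     -0.0002]
 [-0.9645  0.0022 -0.2641]
 [-0.2641  0.0008  0.9645]]
```

>>> {"op": "play_rows", "data": {"commands": [[1, [1.5, 1.1, 0], 0], [1, [2.8, 2.2, 0], 0], [1, [2.8, 2.2, 0], 0], [1, [2.8, 2.2, 0], 0], [1, [2.8, 2.2, 0], 0], [1, [2.8, 2.2, 0], 0], [1, [2.8, 2.2, 0], 0], [1, [2.8, 2.2, 0], 0], [1, [2.8, 2.2, 0], 0], [1, [2.8, 2.2, 0], 0], [1, [2.8, 2.2, 0], 0], [1, [2.8, 2.2, 0], 0], [1, [2.8, 2.2, 0], 0], [1, [2.8, 2.2, 0], 0], [1, [2.8, 2.2, 0], 0], [1, [2.8, 2.2, 0], 0], [1, [2.8, 2.2, 0], 0], [1, [2.8, 2.2, 0], 0], [1, [2.8, 2.2, 0], 0], [1, [3, 2.2, 0], 0]]}}

```text
t: 2.82
position: [0.5504, 0.0395, 0.3102]
tcp_rot: [-2.227, -2.216, 0.001]
wrist_force: [0.3, -0.9, 0.6]
gripper_width: 1.002
```

>>> {"op": "play_rows", "data": {"commands": [[1, [0, 0, 0], 0], [1, [0, 0, 0], 0], [1, [0, 0, 0], 0]]}}

```text
t: 3.07
position: [0.5493, 0.0378, 0.3102]
tcp_rot: [-2.223, -2.218, 0.002]
wrist_force: [0.4, 0.3, 0.3]
gripper_width: 0.997
```

```bash
cat > snap.py <<'E'
import sys,json
from rig import *
from h import *
n=sys.argv[1]; cam=sys.argv[2] if len(sys.argv)>2 else "wrist"
o=get_obs(); m=camera_model(cam); im=get_image(cam)
cv2.imwrite(f"pics/{n}.png",im[:,:,::-1])
import pickle; pickle.dump((m,o),open(f"{n}.pkl","wb"))
print(o["t"],o["position"].round(4),o["tcp_rot"].round(4),o["gripper_width"],o["wrist_force"].round(2))
E
python3 snap.py w1
```

```text
3.0667 [0.5493 0.0378 0.3102] [-2.2234e+00 -2.2183e+00  1.8000e-03] 0.9966772849321813 [0.44 0.31 0.35]
```

View pics/w1.png

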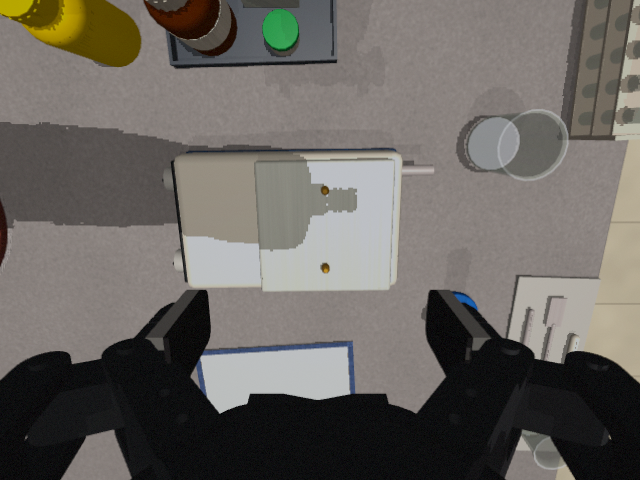

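Pins are seen at about (325,190) and (325,268) in the wrist view. Measuring in a crop, then on to the tray.

```bash
python3 - <<'E'
import cv2
a=cv2.imread("pics/w1.png")
cv2.imwrite("pics/w1c.png",cv2.resize(a[175:280,290:360],None,fx=5.6,fy=5.6,interpolation=cv2.INTER_CUBIC))
E
```

```text
(no output)
```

View pics/w1c.png

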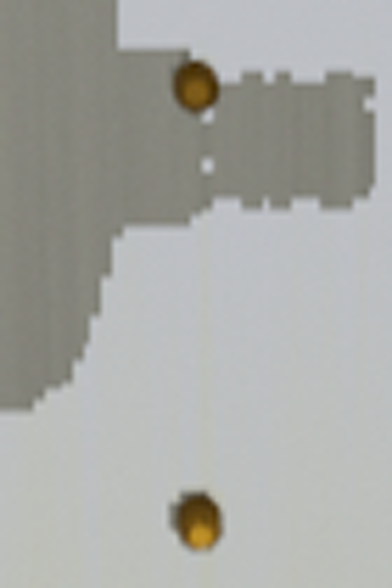

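>>> {"op": "play_rows", "data": {"commands": [[1, [1, -0.5, 0], 0], [1, [2, -0.9, 0], 0], [1, [2.8, -1.1, 0], 0], [1, [2.8, -1.1, 0], 0], [1, [2.8, -1.1, 0], 0], [1, [2.8, -1.1, 0], 0], [1, [2.8, -1.1, 0], 0], [1, [2.8, -1.1, 0], 0], [1, [2.8, -1.1, 0], 0], [1, [2.5, -0.6, 0], 0], [1, [1, 0, 0], 0], [1, [0, 0, 0], 0], [1, [0, 0, 0], 0]]}}

```text
t: 4.2
position: [0.4527, 0.2984, 0.3111]
tcp_rot: [2.222, 2.221, -0.0]
wrist_force: [-0.7, -1.5, 0.1]
gripper_width: 0.995
```

```bash
python3 snap.py w2
```

```text
4.2 [0.4527 0.2984 0.3111] [ 2.2217e+00  2.2205e+00 -2.0000e-04] 0.9953640103889707 [-0.73 -1.54  0.11]
```

View pics/w2.png

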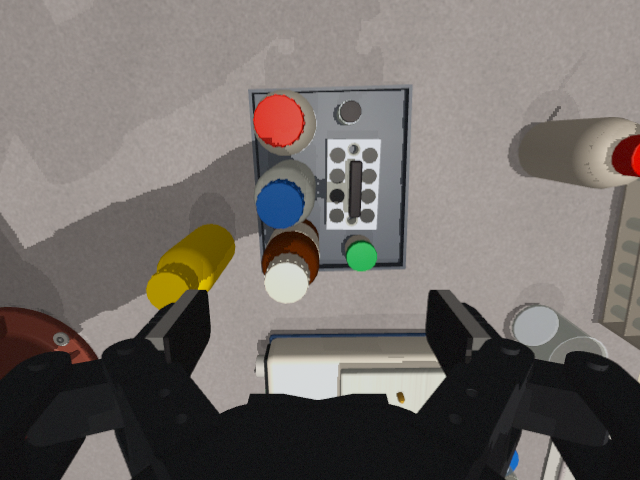

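```bash
python3 - <<'E'
import cv2
a=cv2.imread("pics/w2.png")
cv2.imwrite("pics/w2c.png",cv2.resize(a[80:310,245:415],None,fx=2.6,fy=2.6,interpolation=cv2.INTER_CUBIC))
cv2.imwrite("pics/w2d.png",cv2.resize(a[130:240,315:395],None,fx=5.4,fy=5.4,interpolation=cv2.INTER_CUBIC))
E
```

```text
(no output)
```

View pics/w2c.png

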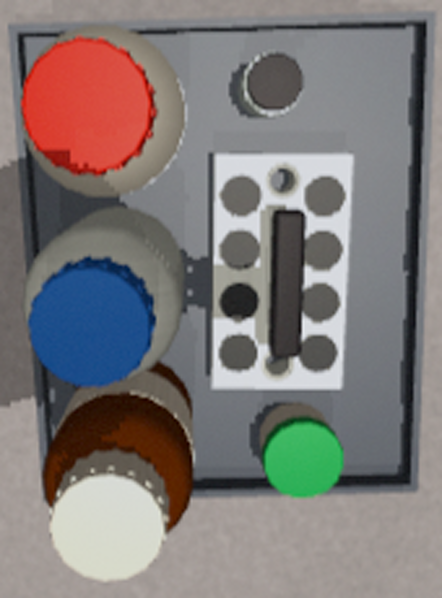

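View pics/w2d.png

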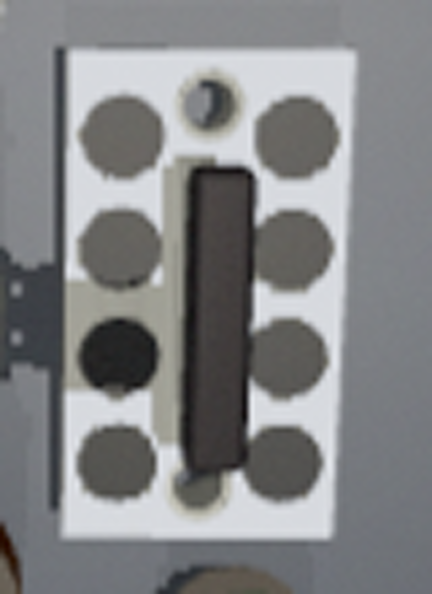

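```bash
python3 - <<'E'
import pickle
from h import *
np.set_printoptions(precision=4,suppress=True)
m,o=pickle.load(open("w2.pkl","rb")); m1,o1=pickle.load(open("w1.pkl","rb"))
c=lambda u,v,x0,y0,f:(x0+(u+.5)/f-.5,y0+(v+.5)/f-.5)
C=lambda u,v:c(u,v,245,80,2.6); D=lambda u,v:c(u,v,315,130,5.4); E=lambda u,v:c(u,v,290,175,5.6)
for n,p,z in [("red",(87,105),.162),("blue",(90.5,323),.162),("amber",(107,527),.162),("vial",(274,81),.061),("jar",(303,457),.047),("trTL",(12,24),.022),("trTR",(433,12),.022),("trBL",(42,494),.022),("trBR",(418,489),.022)]:
    print(n,atz(m,*C(*p),z))
for n,p,z in [("h1",(208,104),.034),("h2",(199,486),.034),("TL",(65,48),.034),("TR",(357,52),.034),("BL",(62,537),.034),("BR",(332,538),.034),("bar t",(222,170),.071),("bar b",(215,468),.071)]:
    print(n,atz(m,*D(*p),z))
for p in [(196,86),(198,520)]: print("pin",atz(m1,*E(*p),.101))
E
```

```text
red [0.4198 0.3786 0.162 ]
blue [0.4191 0.3066 0.162 ]
amber [0.4232 0.2306 0.162 ]
vial [0.4892 0.3923 0.061 ]
jar [0.509  0.2189 0.047 ]
trTL [0.372  0.4191 0.022 ]
trTR [0.5643 0.4245 0.022 ]
trBL [0.3765 0.1899 0.022 ]
trBR [0.5728 0.193  0.022 ]
h1 [0.4963 0.3504 0.034 ]
h2 [0.4966 0.2627 0.034 ]
TL [0.4642 0.3625 0.034 ]
TR [0.5291 0.3617 0.034 ]
BL [0.4644 0.2502 0.034 ]
BR [0.5286 0.25   0.034 ]
bar t [0.496  0.3384 0.071 ]
bar b [0.4964 0.2752 0.071 ]
pin [0.557  0.0499 0.101 ]
pin [ 0.5579 -0.0373  0.101 ]
```

>>> {"op": "play_rows", "data": {"commands": [[1, [-3.4, -1.5, 0], 0], [1, [-3.5, -1.5, 1], 0], [1, [0, 0, 3], 0], [1, [0, 0, 3], 0], [1, [0, 0, 3], 0], [1, [0, 0, 3], 0], [1, [0, 0, 2], 0], [1, [0, 0, 1.5], 0], [1, [0, 0, 1], 0], [1, [0, 0, 0.4], 0], [1, [0, 0, 0], 0], [1, [0, 0, 0], 0]]}}

```text
t: 5.25
position: [0.4233, 0.2293, 0.1325]
tcp_rot: [2.223, 2.219, 0.001]
wrist_force: [0.3, 0.5, 0.3]
gripper_width: 1.003
```

```bash
python3 snap.py w3; python3 snap.py s3 scene; python3 - <<'E'
import cv2
a=cv2.imread("pics/s3.png")
cv2.imwrite("pics/s3c.png",cv2.resize(a[150:390,360:580],None,fx=2.5,fy=2.5))
E
```

```text
5.25 [0.4233 0.2293 0.1325] [2.2230e+00 2.2195e+00 6.0000e-04] 1.003020345906488 [0.33 0.54 0.29]
5.3 [0.4235 0.2296 0.1328] [2.2224e+00 2.2197e+00 1.6000e-03] 1.0032823449650685 [-1.42  0.18 -0.62]
```

View pics/w3.png

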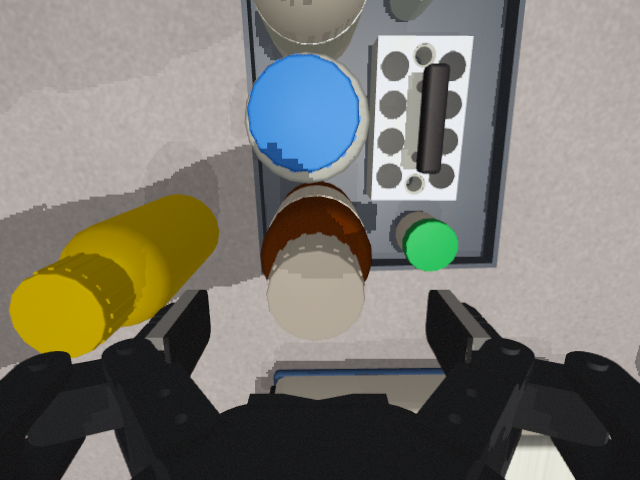

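View pics/s3c.png

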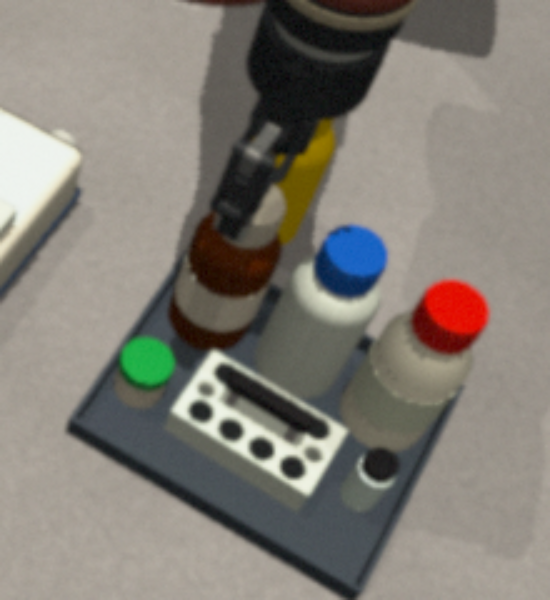

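The white-capped amber bottle is centred between the jaws (cap 267–366, pads 210/427). Now to grip it.

>>> {"op": "play_rows", "data": {"commands": [[0.7, [0, 0, 0], 0], [0.6, [0, 0, 0], 0], [0.3, [0, 0, 0], 0], [0.3, [0, 0, 0], 0], [0.3, [0, 0, 0], 0], [0.3, [0, 0, 0], 0]], "squeeze": 45}}

```text
t: 5.85
position: [0.4228, 0.23, 0.132]
tcp_rot: [-2.222, -2.221, -0.0]
wrist_force: [0.1, -0.7, 0.8]
gripper_width: 0.301
```

>>> {"op": "play_rows", "data": {"commands": [[0.3, [0, 0, -0.2], 0], [0.3, [0, 0, -0.5], 0], [0.3, [0, 0, -1], 0], [0.3, [0, 0, -1.3], 0]]}}

```text
t: 6.18
position: [0.4223, 0.2298, 0.1621]
tcp_rot: [-2.221, -2.221, 0.002]
wrist_force: [0.0, -0.3, 0.0]
gripper_width: 0.3
```

```bash
python3 snap.py w4; python3 snap.py s4 scene; python3 - <<'E'
import cv2
a=cv2.imread("pics/s4.png")
cv2.imwrite("pics/s4c.png",cv2.resize(a[150:390,360:580],None,fx=2.5,fy=2.5))
E
```

```text
6.1833 [0.4223 0.2298 0.1621] [-2.2214e+00 -2.2208e+00  1.9000e-03] 0.3004704856677286 [ 0.02 -0.27  0.01]
6.2333 [0.4238 0.2303 0.1648] [2.2209 2.2204 0.0037] 0.3015625490595912 [0.51 0.23 1.71]
```

View pics/w4.png

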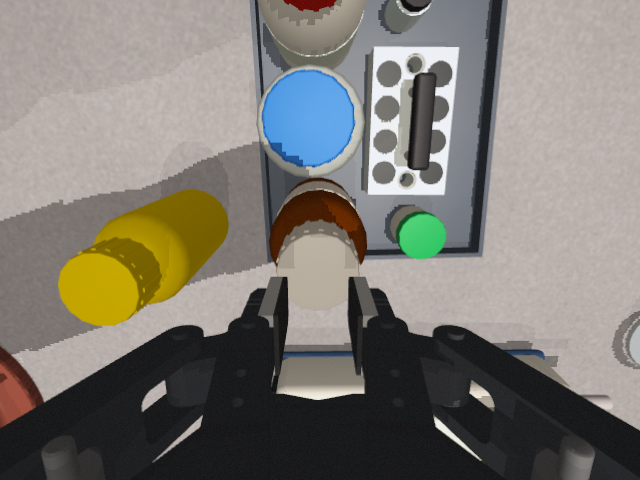

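View pics/s4c.png

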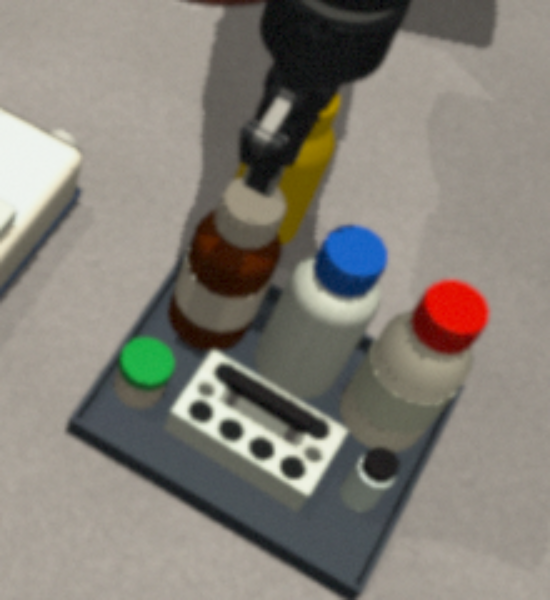

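```bash
python3 - <<'E'
import pickle
from h import *
np.set_printoptions(precision=4,suppress=True)
for n in ["w4","s4","w3"]:
    m,o=pickle.load(open(n+".pkl","rb")); print(n,proj(m,[o["position"],o["position"]+[0,0,.019],[.423,.2295,.162],[.423+.0215,.2295,.162],[.423,.2295+.0215,.162],[.423,.2295-.0215,.162]]))
E
python3 - <<'E'
import cv2
a=cv2.imread("pics/w4.png")
cv2.imwrite("pics/w4c.png",cv2.resize(a[170:410,220:420],None,fx=2.5,fy=2.5))
a=cv2.imread("pics/s4.png")
cv2.imwrite("pics/s4d.png",cv2.resize(a[150:310,410:510],None,fx=3.7,fy=3.7))
E
```

```text
w4 [[316.3589 273.8398]
 [316.1749 289.1892]
 [317.7282 274.2459]
 [359.908  274.3472]
 [317.8209 233.5579]
 [317.641  312.5176]]
s4 [[461.908  229.5899]
 [464.5838 222.904 ]
 [461.2977 230.0214]
 [455.5426 238.1323]
 [472.4705 236.0438]
 [450.2791 224.0909]]
w3 [[316.3592 273.8356]
 [316.2473 289.1641]
 [315.5699 298.7862]
 [365.5105 298.8126]
 [315.531  251.2388]
 [315.6058 343.0281]]
```

View pics/w4c.png

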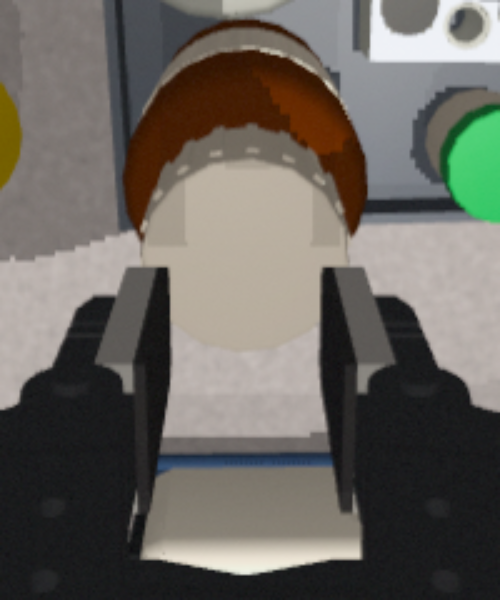

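View pics/s4d.png

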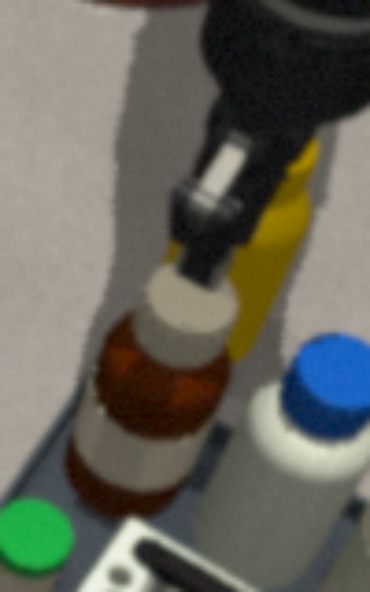

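```bash
python3 - <<'E'
import pickle
from h import *
np.set_printoptions(precision=1,suppress=True)
for n,hw,z0 in [("s3",.0425,0),("s4",.0127,0)]:
    m,o=pickle.load(open(n+".pkl","rb")); P=o["position"]
    im=cv2.imread(f"pics/{n}.png")[140:300,400:520]; f=5
    im=cv2.resize(im,None,fx=f,fy=f,interpolation=cv2.INTER_CUBIC)
    for dz,col in [(0,(0,0,255)),(.015,(0,255,255)),(.03,(0,255,0)),(.045,(255,0,255))]:
        for sx in (-1,1):
            q=proj(m,[P+[sx*hw,-.011,dz],P+[sx*hw,.011,dz]])
            q=((q-[400,140]+.5)*f).astype(int)
            cv2.line(im,tuple(q[0].tolist()),tuple(q[1].tolist()),col,2)
    cv2.imwrite(f"pics/{n}o.png",cv2.resize(im,None,fx=.75,fy=.75))
E
```

```text
(no output)
```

View pics/s3o.png

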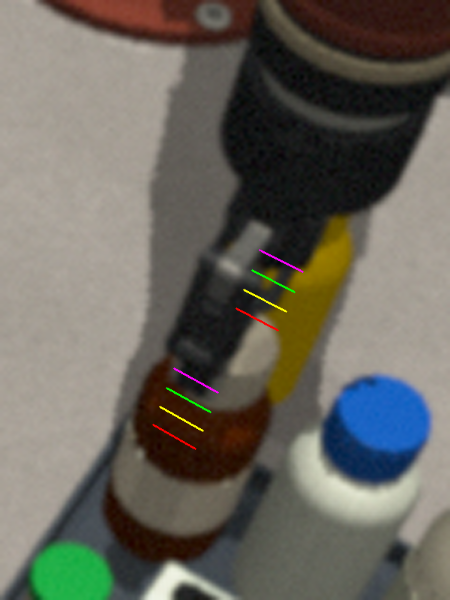

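View pics/s4o.png

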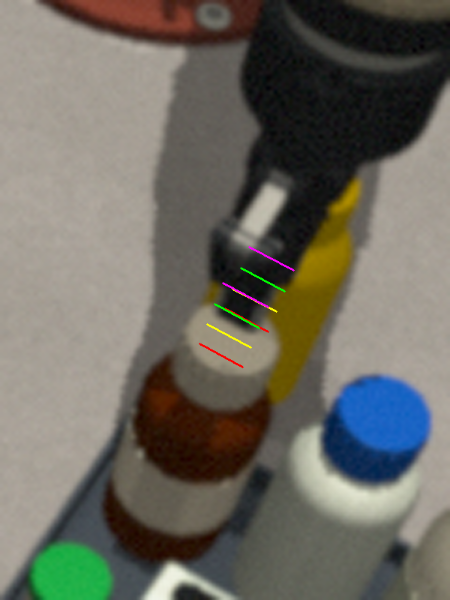

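Both views agree that the real fingertips end about 27 mm (nearly closed) to 37 mm (open) above the reported TCP, so the jaws closed above the cap. The bottle is untouched. I'll reopen, go about 3 cm lower, and watch the force.

>>> {"op": "play_rows", "data": {"commands": [[1, [0, 0, 0], 0], [1, [0, 0, 0], 0], [1, [0, 0, 0], 0], [1, [0, 0, 0], 0], [1, [0, 0, 1], 0], [1, [0, 0, 2], 0], [1, [0, 0, 1.5], 0], [1, [0, 0, 1], 0], [1, [0, 0, 0.7], 0], [1, [0, 0, 0.2], 0], [1, [0, 0, 0], 0]]}}

```text
t: 7.2
position: [0.4225, 0.2298, 0.0976]
tcp_rot: [-2.222, -2.221, 0.001]
wrist_force: [-0.5, 0.1, 1.1]
gripper_width: 0.997
```

```bash
python3 snap.py w5; python3 snap.py s5 scene; python3 - <<'E'
import cv2
a=cv2.imread("pics/s5.png")
cv2.imwrite("pics/s5c.png",cv2.resize(a[150:310,400:520],None,fx=3.7,fy=3.7))
E
```

```text
7.2 [0.4225 0.2298 0.0976] [-2.2215e+00 -2.2208e+00  1.4000e-03] 0.9970327152832559 [-0.54  0.05  1.06]
7.25 [0.4229 0.23   0.0982] [2.2217 2.2211 0.    ] 0.9983884545261124 [-0.79  0.24  0.16]
```

View pics/s5c.png

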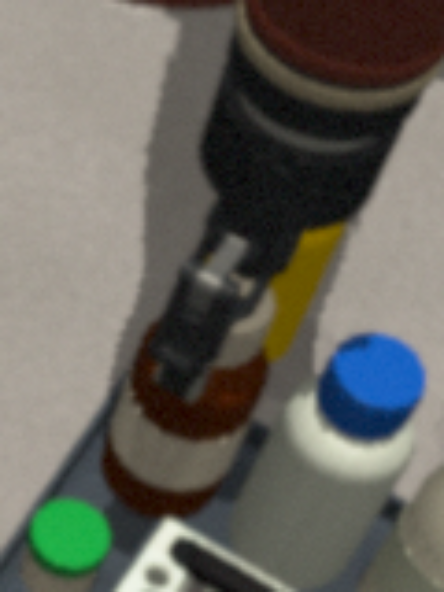

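View pics/w5.png

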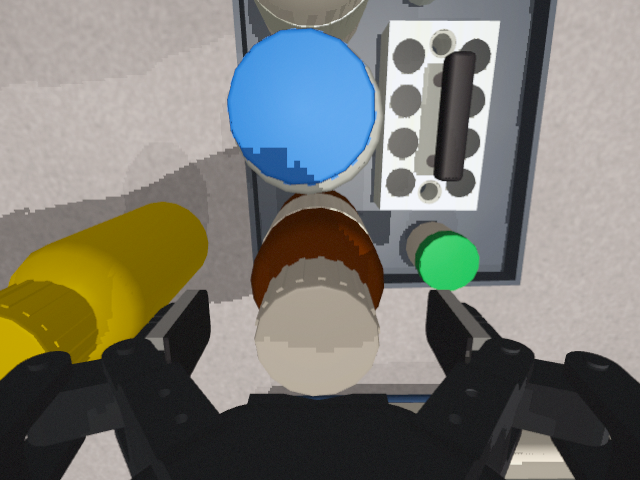

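>>> {"op": "play_rows", "data": {"commands": [[0.7, [0, 0, 0], 0], [0.6, [0, 0, 0], 0], [0.3, [0, 0, 0], 0], [0.3, [0, 0, 0], 0], [0.3, [0, 0, 0], 0], [0.3, [0, 0, 0], 0]], "squeeze": 45}}

```text
t: 7.8
position: [0.4231, 0.2301, 0.0985]
tcp_rot: [2.222, 2.221, 0.001]
wrist_force: [-1.3, -0.0, 5.8]
gripper_width: 0.491
```

>>> {"op": "play_rows", "data": {"commands": [[0.3, [0, 0, -0.2], 0], [0.3, [0, 0, -0.6], 0], [0.3, [0, 0, -1.2], 0], [0.3, [0, 0, -2], 0], [0.3, [0, 0, -2.5], 0], [0.3, [0, 0, -2.5], 0], [0.3, [0, 0, -2.5], 0], [0.3, [0, 0, -2], 0], [0.3, [0, 0, -1.5], 0], [0.3, [0, 0, 0], 0]]}}

```text
t: 8.63
position: [0.4242, 0.2304, 0.251]
tcp_rot: [2.22, 2.22, 0.006]
wrist_force: [1.1, 1.2, -2.9]
gripper_width: 0.493
```

```bash
python3 snap.py s6 scene; python3 - <<'E'
import cv2
a=cv2.imread("pics/s6.png")
cv2.imwrite("pics/s6c.png",cv2.resize(a[100:390,370:580],None,fx=2,fy=2))
E
```

```text
8.6333 [0.4242 0.2304 0.251 ] [2.2205 2.2197 0.0064] 0.49275508150292086 [ 1.11  1.17 -2.86]
```

View pics/s6c.png

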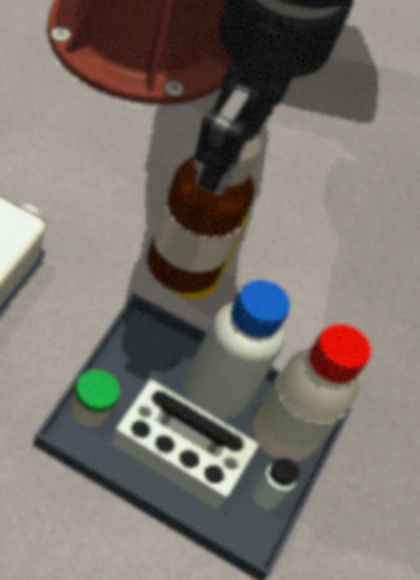

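>>> {"op": "play_rows", "data": {"commands": [[0.3, [-0.9, 0.3, 0], 0], [0.3, [-1.8, 0.3, 0], 0], [0.3, [-2.7, 0.4, 0], 0], [0.3, [-3.5, 0.8, 0], 0], [0.3, [-3.5, 0.8, 0], 0], [0.3, [-3.5, 0.8, 0], 0], [0.3, [-3.5, 0.8, 0], 0], [0.3, [-3.5, 0.8, 0], 0], [0.3, [-3.5, 0.8, 0], 0], [0.3, [-3.5, 0.8, 0], 0], [0.3, [-3.5, 0.8, 0], 0], [0.3, [-3.5, 0.8, 0], 0], [0.3, [-3.5, 0.8, 0], 0], [0.3, [-3.5, 0.8, 0], 0], [0.3, [-3.5, 0.8, 0], 0], [0.3, [-3.5, 0.8, 0], 0], [0.3, [-2.7, 0.4, 0], 0], [0.3, [-1.8, 0.4, 0], 0], [0.3, [-1.7, 0.3, 0], 0], [0.3, [-0.9, 0.2, 0], 0]]}}

```text
t: 10.35
position: [0.5484, -0.3524, 0.2455]
tcp_rot: [-2.222, -2.217, 0.002]
wrist_force: [-0.1, -0.5, -3.9]
gripper_width: 0.491
```

>>> {"op": "play_rows", "data": {"commands": [[0.3, [0, 0, 1.5], 0], [0.3, [0, 0, 2.5], 0], [0.3, [0, 0, 2.5], 0], [0.3, [0, 0, 2.5], 0], [0.3, [0, 0, 2], 0], [0.3, [0, 0, 1.2], 0]]}}

```text
t: 10.85
position: [0.5475, -0.3486, 0.1221]
tcp_rot: [-2.218, -2.218, 0.001]
wrist_force: [-0.4, 0.6, -3.3]
gripper_width: 0.49
```

```bash
python3 snap.py s7 scene; python3 - <<'E'
import cv2
a=cv2.imread("pics/s7.png")
cv2.imwrite("pics/s7c.png",cv2.resize(a[0:300,120:380],None,fx=2,fy=2))
E
```

```text
10.85 [ 0.5475 -0.3486  0.1221] [-2.2176e+00 -2.2176e+00  9.0000e-04] 0.4902082691013864 [-0.43  0.63 -3.3 ]
```

View pics/s7c.png

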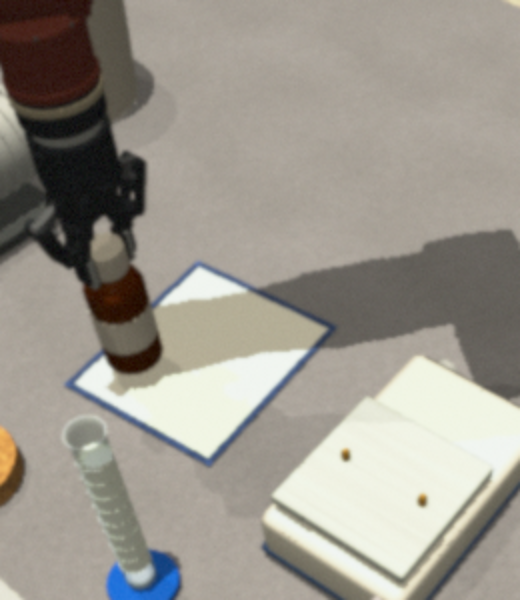

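>>> {"op": "play_rows", "data": {"commands": [[0.3, [0, 0, 0.8], 0], [0.3, [0, 0, 0.5], 0], [0.3, [0, 0, 0.4], 0], [0.3, [0, 0, 0.2], 0], [0.3, [0, 0, 0.2], 0], [0.3, [0, 0, 0.1], 0], [0.3, [0, 0, 0], 0]]}}

```text
t: 11.48
position: [0.5497, -0.3502, 0.1042]
tcp_rot: [2.222, 2.221, 0.0]
wrist_force: [-0.3, -1.2, -3.5]
gripper_width: 0.491
```

>>> {"op": "play_rows", "data": {"commands": [[0.3, [0, 0, 0.2], 0], [0.3, [0, 0, 0.2], 0], [0.3, [0, 0, 0.1], 0], [0.3, [0, 0, 0], 0]]}}

```text
t: 11.82
position: [0.5495, -0.3499, 0.0987]
tcp_rot: [-2.221, -2.221, 0.0]
wrist_force: [-0.1, 0.1, -3.3]
gripper_width: 0.492
```

>>> {"op": "play_rows", "data": {"commands": [[0.3, [0, 0, 0.1], 0], [0.3, [0, 0, 0], 0]]}}

```text
t: 11.98
position: [0.5496, -0.3501, 0.0978]
tcp_rot: [-2.222, -2.221, 0.0]
wrist_force: [-0.3, 0.0, -2.4]
gripper_width: 0.495
```

>>> {"op": "play_rows", "data": {"commands": [[0.3, [0, 0, 0.1], 0], [0.3, [0, 0, 0], 0]]}}

```text
t: 12.15
position: [0.5497, -0.3503, 0.0976]
tcp_rot: [2.221, 2.221, -0.0]
wrist_force: [-2.0, 0.8, 2.3]
gripper_width: 0.489
```

>>> {"op": "play_rows", "data": {"commands": [[0.55, [0, 0, 0], 0], [0.7, [0, 0, 0], 0], [0.85, [0, 0, 0], 0], [1, [0, 0, 0], 0], [1, [0, 0, 0], 0], [1, [0, 0, -1], 0], [1, [0, 0, -2], 0], [1, [0, 0, -3], 0], [1, [0, 0, -3], 0], [1, [0, 0, -3], 0], [1, [0, 0, -2], 0], [1, [0.5, 0, -1.2], 0]]}}

```text
t: 13.15
position: [0.5504, -0.3463, 0.253]
tcp_rot: [2.219, 2.217, 0.0]
wrist_force: [0.2, 0.2, -0.0]
gripper_width: 0.998
```

```bash
python3 snap.py w8
```

```text
13.15 [ 0.5504 -0.3463  0.253 ] [2.2191e+00 2.2172e+00 5.0000e-04] 0.9975559886385142 [ 0.18  0.21 -0.01]
```

View pics/w8.png

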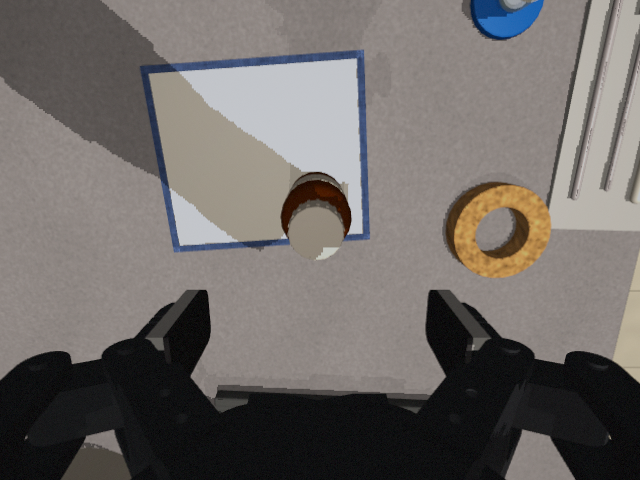

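```bash
python3 - <<'E'
import pickle
from h import *
np.set_printoptions(precision=4,suppress=True)
m,o=pickle.load(open("w8.pkl","rb"))
for p in [(142,69),(363,54),(176,249),(369,238)]: print(atz(m,*p,.003))
print(atz(m,316,232,.161))
E
```

```text
[ 0.3637 -0.2113  0.003 ]
[ 0.5999 -0.1959  0.003 ]
[ 0.379  -0.4135  0.003 ]
[ 0.6144 -0.3994  0.003 ]
[ 0.5501 -0.3491  0.161 ]
```

>>> {"op": "play_rows", "data": {"commands": [[1, [1.5, -0.4, 0], 0], [1, [3, -0.4, 0], 0], [1, [3.6, -0.75, 0], 0], [1, [3.6, -0.75, 0], 0], [1, [3.6, -0.75, 0], 0], [1, [3.6, -0.75, 0], 0], [1, [3.6, -0.75, 0], 0], [1, [3.6, -0.75, 0], 0], [1, [3.6, -0.75, 0], 0], [1, [3.6, -0.75, 0], 0], [1, [3.6, -0.75, 0], 0], [1, [3.6, -0.75, 0], 0], [1, [3.6, -0.75, 0], 0], [1, [3.6, -0.75, 0], 0], [1, [3.6, -0.75, 0], 0], [1, [3.6, -0.75, 0], 0], [1, [3.6, -0.75, 0], 0], [1, [3, -0.4, 0], 0], [1, [2, -0.4, 0], 0], [1, [1.45, -0.25, 0], 0]]}}

```text
t: 14.87
position: [0.4179, 0.3065, 0.2489]
tcp_rot: [-2.219, -2.223, 0.0]
wrist_force: [-0.4, 0.2, 0.7]
gripper_width: 1.001
```

>>> {"op": "play_rows", "data": {"commands": [[1, [0, 0, 0], 0], [1, [0, 0, 0], 0]]}}

```text
t: 15.03
position: [0.4185, 0.3047, 0.2488]
tcp_rot: [2.22, 2.223, -0.001]
wrist_force: [-0.1, -0.9, -0.0]
gripper_width: 1.002
```

```bash
python3 snap.py w9; python3 - <<'E'
import cv2,pickle
from h import *
m,o=pickle.load(open("w9.pkl","rb"))
print(proj(m,[[.419,.3045,.162],[.4195,.3775,.162]]))
E
```

```text
15.0333 [0.4185 0.3047 0.2488] [ 2.2199e+00  2.2229e+00 -9.0000e-04] 1.002287280137324 [-0.06 -0.86 -0.01]
[[317.50069418 230.65202743]
 [318.61125766 127.90814049]]
```

View pics/w9.png

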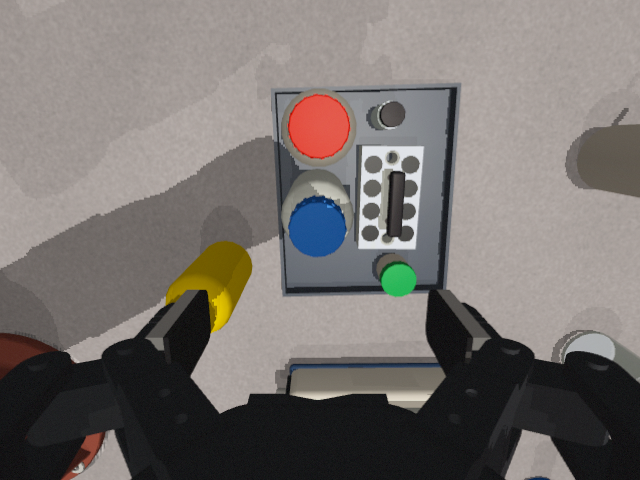

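>>> {"op": "play_rows", "data": {"commands": [[1, [0.2, 0, 1.5], 0], [1, [0, 0, 3], 0], [1, [0, 0, 3], 0], [1, [0, 0, 2.5], 0], [1, [0, 0, 2], 0], [1, [0, 0, 1.5], 0], [1, [0, 0, 1], 0], [1, [0, 0, 0.5], 0], [1, [0, 0, 0], 0], [1, [0, 0, 0], 0]]}}

```text
t: 15.92
position: [0.4194, 0.3063, 0.0996]
tcp_rot: [2.222, 2.22, 0.001]
wrist_force: [-0.3, 0.1, 0.5]
gripper_width: 1.001
```

>>> {"op": "play_rows", "data": {"commands": [[0.7, [0, 0, 0], 0], [0.6, [0, 0, 0], 0], [0.3, [0, 0, 0], 0], [0.3, [0, 0, 0], 0], [0.3, [0, 0, 0], 0], [0.3, [0, 0, 0], 0]]}}

```text
t: 16.42
position: [0.4191, 0.3067, 0.0997]
tcp_rot: [2.221, 2.221, 0.001]
wrist_force: [-1.8, 0.8, 5.2]
gripper_width: 0.491
```

>>> {"op": "play_rows", "data": {"commands": [[0.3, [0, 0, -0.2], 0], [0.3, [0, 0, -0.6], 0], [0.3, [0, 0, -1.2], 0], [0.3, [0, 0, -2], 0], [0.3, [0, 0, -2.5], 0], [0.3, [0, 0, -2.5], 0], [0.3, [0, 0, -2.5], 0], [0.3, [0, 0, -2], 0], [0.3, [0, 0, -1.5], 0], [0.3, [0, 0, 0], 0]]}}

```text
t: 17.25
position: [0.4201, 0.3072, 0.2521]
tcp_rot: [2.221, 2.22, 0.007]
wrist_force: [0.7, 1.1, -4.6]
gripper_width: 0.489
```

>>> {"op": "play_rows", "data": {"commands": [[0.3, [-0.9, 0, 0], 0], [0.3, [-1.8, 0, 0], 0], [0.3, [-2.7, 0.1, 0], 0], [0.3, [-3.9, 0.1, 0], 0], [0.3, [-3.9, 0.1, 0], 0], [0.3, [-3.9, 0.1, 0], 0], [0.3, [-3.9, 0.1, 0], 0], [0.3, [-3.9, 0.1, 0], 0], [0.3, [-3.9, 0.1, 0], 0], [0.3, [-3.9, 0.1, 0], 0], [0.3, [-3.9, 0.1, 0], 0], [0.3, [-3.9, 0.1, 0], 0], [0.3, [-3.9, 0.1, 0], 0], [0.3, [-3.9, 0, 0], 0], [0.3, [-3.9, 0, 0], 0], [0.3, [-3.9, 0, 0], 0], [0.3, [-3.9, 0, 0], 0], [0.3, [-2.9, 0, 0], 0], [0.3, [-2, 0, 0], 0], [0.3, [-1.2, 0, 0], 0]]}}

```text
t: 18.92
position: [0.428, -0.3566, 0.2469]
tcp_rot: [-2.222, -2.216, 0.001]
wrist_force: [-0.5, 0.2, -4.9]
gripper_width: 0.491
```

>>> {"op": "play_rows", "data": {"commands": [[0.3, [0, 0, 1.5], 0], [0.3, [0, 0, 2.5], 0], [0.3, [0, 0, 2.5], 0], [0.3, [0, 0, 2.5], 0], [0.3, [0, 0, 2], 0], [0.3, [0, 0, 1.5], 0], [0.3, [0, 0, 0.8], 0], [0.3, [0, 0, 0.5], 0], [0.3, [0, 0, 0.4], 0], [0.3, [0, 0, 0.3], 0], [0.3, [0, 0, 0.2], 0], [0.3, [0, 0, 0], 0]]}}

```text
t: 19.92
position: [0.4298, -0.3547, 0.1022]
tcp_rot: [2.221, 2.221, -0.0]
wrist_force: [0.1, 0.9, -4.1]
gripper_width: 0.491
```

>>> {"op": "play_rows", "data": {"commands": [[0.3, [0, 0, 0.1], 0], [0.3, [0, 0, 0.1], 0], [0.3, [0, 0, 0.1], 0], [0.3, [0, 0, 0], 0]]}}

```text
t: 20.25
position: [0.4296, -0.3545, 0.099]
tcp_rot: [-2.222, -2.221, 0.0]
wrist_force: [-0.2, 0.4, -4.3]
gripper_width: 0.487
```

>>> {"op": "play_rows", "data": {"commands": [[0.3, [0, 0, 0.1], 0], [0.3, [0, 0, 0], 0]]}}

```text
t: 20.42
position: [0.4298, -0.355, 0.0988]
tcp_rot: [2.221, 2.22, -0.001]
wrist_force: [-2.3, 0.5, 4.4]
gripper_width: 0.486
```

>>> {"op": "play_rows", "data": {"commands": [[0.55, [0, 0, 0], 0], [0.7, [0, 0, 0], 0], [0.85, [0, 0, 0], 0], [1, [0, 0, 0], 0], [1, [0, 0, 0], 0], [1, [0, 0, -1], 0], [1, [0, 0, -2], 0], [1, [0, 0, -3], 0], [1, [0, 0, -3], 0], [1, [0, 0, -3], 0], [1, [1, 0, -2], 0], [1, [2.3, 0, -1], 0], [1, [3, 0, 0], 0], [1, [3.5, 0, 0], 0]]}}

```text
t: 21.58
position: [0.43, -0.2568, 0.2494]
tcp_rot: [2.222, 2.218, 0.0]
wrist_force: [1.4, 0.7, 0.6]
gripper_width: 0.999
```

>>> {"op": "play_rows", "data": {"commands": [[1, [3.9, -0.1, 0], 0], [1, [3.9, -0.1, 0], 0], [1, [3.9, -0.1, 0], 0], [1, [3.9, -0.1, 0], 0], [1, [3.9, -0.1, 0], 0], [1, [3.9, -0.1, 0], 0], [1, [3.9, -0.1, 0], 0], [1, [3.9, -0.1, 0], 0], [1, [3.9, -0.1, 0], 0], [1, [3.9, -0.1, 0], 0], [1, [3.9, 0, 0], 0], [1, [3.9, 0, 0], 0], [1, [3.9, 0, 0], 0], [1, [3.9, 0, 0], 0], [1, [3.3, 0, 0], 0], [1, [2.6, 0, 0], 0], [1, [2, 0, 0], 0], [1, [1, 0, 0], 0], [1, [0, 0, 0], 0], [1, [0, 0, 0], 0]]}}

```text
t: 23.25
position: [0.4198, 0.378, 0.2482]
tcp_rot: [2.221, 2.222, -0.001]
wrist_force: [-0.1, -1.2, -0.5]
gripper_width: 1.002
```

```bash
python3 snap.py w10
```

```text
23.25 [0.4198 0.378  0.2482] [ 2.2209e+00  2.2215e+00 -5.0000e-04] 1.0017302312533043 [-0.08 -1.25 -0.47]
```

View pics/w10.png

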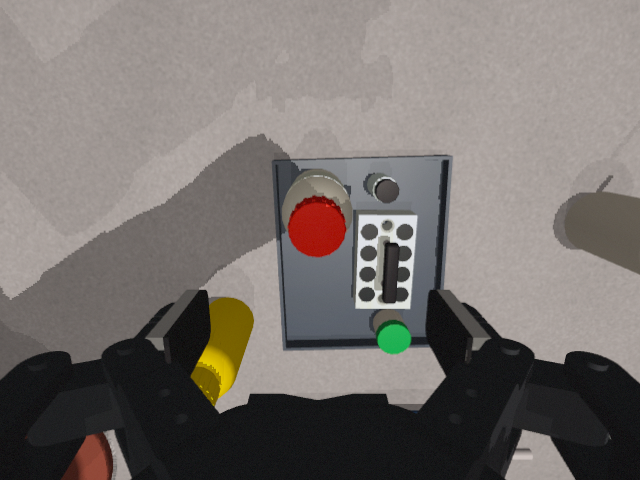

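Red cap is centred at (317,226), same as blue was. Descending.

>>> {"op": "play_rows", "data": {"commands": [[1, [0.2, 0, 1.5], 0], [1, [0, 0, 3], 0], [1, [0, 0, 3], 0], [1, [0, 0, 2.5], 0], [1, [0, 0, 2], 0], [1, [0, 0, 1.5], 0], [1, [0, 0, 1], 0], [1, [0, 0, 0.4], 0], [1, [0, 0, 0], 0], [1, [0, 0, 0], 0]]}}

```text
t: 24.13
position: [0.4204, 0.3804, 0.0999]
tcp_rot: [2.222, 2.22, 0.002]
wrist_force: [1.0, 0.4, 0.1]
gripper_width: 1.001
```

>>> {"op": "play_rows", "data": {"commands": [[0.7, [0, 0, 0], 0], [0.6, [0, 0, 0], 0], [0.3, [0, 0, 0], 0], [0.3, [0, 0, 0], 0], [0.3, [0, 0, 0], 0], [0.3, [0, 0, 0], 0]]}}

```text
t: 24.63
position: [0.42, 0.3808, 0.0998]
tcp_rot: [-2.221, -2.221, -0.002]
wrist_force: [-2.3, -0.2, 6.2]
gripper_width: 0.494
```

>>> {"op": "play_rows", "data": {"commands": [[0.3, [0, 0, -0.2], 0], [0.3, [0, 0, -0.6], 0], [0.3, [0, 0, -1.2], 0], [0.3, [0, 0, -2], 0], [0.3, [0, 0, -2.5], 0], [0.3, [0, 0, -2.5], 0], [0.3, [0, 0, -2.5], 0], [0.3, [0, 0, -2], 0], [0.3, [0, 0, -1.5], 0], [0.3, [0, 0, 0], 0]]}}

```text
t: 25.47
position: [0.421, 0.3813, 0.2522]
tcp_rot: [2.221, 2.221, 0.007]
wrist_force: [0.6, 0.1, -4.3]
gripper_width: 0.49
```

>>> {"op": "play_rows", "data": {"commands": [[0.3, [-0.9, 0, 0], 0], [0.3, [-1.8, 0, 0], 0], [0.3, [-2.7, 0, 0], 0], [0.3, [-3.75, 0.5, 0], 0], [0.3, [-3.75, 0.5, 0], 0], [0.3, [-3.75, 0.5, 0], 0], [0.3, [-3.75, 0.5, 0], 0], [0.3, [-3.75, 0.5, 0], 0], [0.3, [-3.75, 0.5, 0], 0], [0.3, [-3.75, 0.5, 0], 0], [0.3, [-3.75, 0.5, 0], 0], [0.3, [-3.75, 0.5, 0], 0], [0.3, [-3.75, 0.5, 0], 0], [0.3, [-3.75, 0.5, 0], 0], [0.3, [-3.75, 0.5, 0], 0], [0.3, [-3.75, 0.5, 0], 0], [0.3, [-3.75, 0.5, 0], 0], [0.3, [-2.8, 0, 0], 0], [0.3, [-1.8, 0, 0], 0], [0.3, [-1.05, 0, 0], 0]]}}

```text
t: 27.13
position: [0.4881, -0.2572, 0.2469]
tcp_rot: [-2.222, -2.216, 0.002]
wrist_force: [-0.1, 0.5, -4.5]
gripper_width: 0.489
```

>>> {"op": "play_rows", "data": {"commands": [[0.3, [0, 0, 1.5], 0], [0.3, [0, 0, 2.5], 0], [0.3, [0, 0, 2.5], 0], [0.3, [0, 0, 2.5], 0], [0.3, [0, 0, 2], 0], [0.3, [0, 0, 1.5], 0], [0.3, [0, 0, 0.8], 0], [0.3, [0, 0, 0.5], 0], [0.3, [0, 0, 0.4], 0], [0.3, [0, 0, 0.3], 0], [0.3, [0, 0, 0.2], 0], [0.3, [0, 0, 0.1], 0], [0.3, [0, 0, 0.1], 0], [0.3, [0, 0, 0], 0]]}}

```text
t: 28.3
position: [0.4898, -0.2551, 0.1002]
tcp_rot: [2.221, 2.221, 0.0]
wrist_force: [-0.6, 0.1, -3.9]
gripper_width: 0.491
```

>>> {"op": "play_rows", "data": {"commands": [[0.3, [0, 0, 0.1], 0], [0.3, [0, 0, 0.1], 0], [0.3, [0, 0, 0], 0]]}}

```text
t: 28.55
position: [0.4899, -0.2554, 0.0988]
tcp_rot: [2.221, 2.22, -0.0]
wrist_force: [-1.7, -0.0, 3.3]
gripper_width: 0.487
```

>>> {"op": "play_rows", "data": {"commands": [[0.55, [0, 0, 0], 0], [0.7, [0, 0, 0], 0], [0.85, [0, 0, 0], 0], [1, [0, 0, 0], 0], [1, [0, 0, 0], 0], [1, [0, 0, -1], 0], [1, [0, 0, -2], 0], [1, [0, 0, -3], 0], [1, [0, 0, -3], 0], [1, [0, 0, -3], 0], [1, [1, 0, -2], 0], [1, [2.3, 0, -1.1], 0], [1, [3, 0, 0], 0], [1, [3.5, 0, 0], 0]]}}

```text
t: 29.72
position: [0.4902, -0.1572, 0.2506]
tcp_rot: [2.222, 2.217, 0.001]
wrist_force: [0.6, 0.8, 0.5]
gripper_width: 0.997
```

>>> {"op": "play_rows", "data": {"commands": [[1, [3.9, 0.1, 0], 0], [1, [3.9, 0.1, 0], 0], [1, [3.9, 0.1, 0], 0], [1, [3.9, 0.1, 0], 0], [1, [3.9, 0.1, 0], 0], [1, [3.9, 0.1, 0], 0], [1, [3.9, 0, 0], 0], [1, [3.9, 0, 0], 0], [1, [3.9, 0, 0], 0], [1, [3.4, 0, 0], 0], [1, [3, 0, 0], 0], [1, [2.5, 0, 0], 0], [1, [1.6, 0, 0], 0], [1, [0.8, 0, 0], 0], [1, [0, 0, 0], 0], [1, [0, 0, 0], 0], [1, [0, 0, 0], 0]]}}

```text
t: 31.13
position: [0.496, 0.3059, 0.2493]
tcp_rot: [2.223, 2.22, -0.0]
wrist_force: [0.5, -0.2, -0.5]
gripper_width: 1.001
```

```bash
python3 snap.py w11;python3 snap.py t11 top
```

```text
31.1333 [0.496  0.3059 0.2493] [ 2.2225e+00  2.2199e+00 -3.0000e-04] 1.000930826336417 [ 0.51 -0.18 -0.51]
31.1833 [0.4961 0.3058 0.2493] [ 2.2230e+00  2.2195e+00 -1.0000e-04] 0.9992520478527278 [0.89 0.14 0.23]
```

View pics/w11.png

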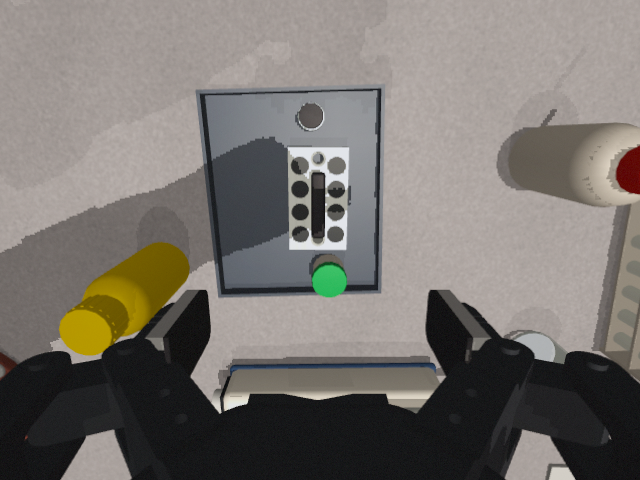

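View pics/t11.png

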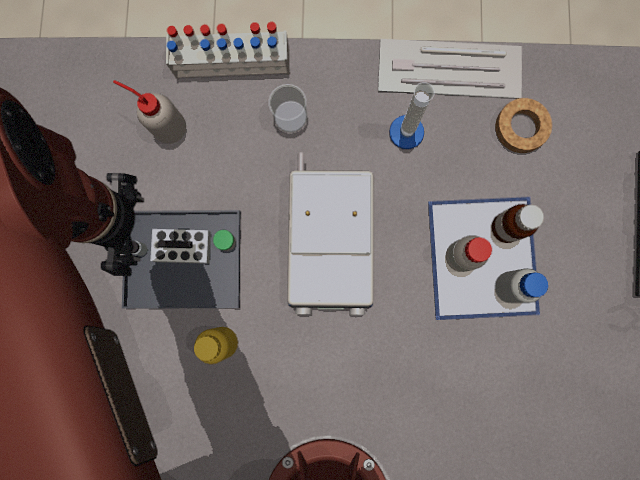

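All three bottles stand on the pad: (518,222), (475,252), (530,286). In the wrist view the block is at (318,198) with the bar in line with the jaws.

```bash
python3 - <<'E'
import cv2
a=cv2.imread("pics/w11.png")
cv2.imwrite("pics/w11d.png",cv2.resize(a[140:256,280:360],None,fx=5.1,fy=5.1,interpolation=cv2.INTER_CUBIC))
E
```

```text
(no output)
```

View pics/w11d.png

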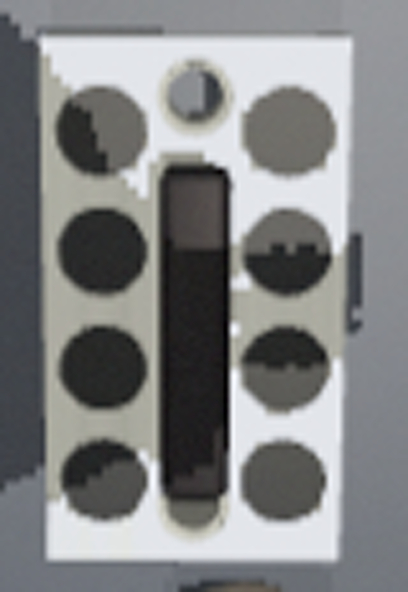

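```bash
python3 - <<'E'
import pickle
from h import *
np.set_printoptions(precision=4,suppress=True)
m,o=pickle.load(open("w11.pkl","rb"))
D=lambda u,v:(280+(u+.5)/5.1-.5,140+(v+.5)/5.1-.5)
for n,p,z in [("h1",(195,95),.034),("TL",(40,37),.034),("TR",(354,37),.034),("BL",(47,560),.034),("BR",(339,560),.034),("bar t",(196,166),.071),("bar b",(194,496),.071)]:
    print(n,atz(m,*D(*p),z))
E
```

```text
h1 [0.4968 0.3505 0.034 ]
TL [0.4652 0.362  0.034 ]
TR [0.5293 0.3621 0.034 ]
BL [0.4644 0.25   0.034 ]
BR [0.5287 0.25   0.034 ]
bar t [0.497  0.3396 0.071 ]
bar b [0.4967 0.2751 0.071 ]
```

>>> {"op": "play_rows", "data": {"commands": [[1, [0, 0.08, 1.5], 0], [1, [0, 0, 3.5], 0], [1, [0, 0, 3.5], 0], [1, [0, 0, 3.5], 0], [1, [0, 0, 3], 0], [1, [0, 0, 2.5], 0], [1, [0, 0, 2], 0], [1, [0, 0, 1.5], 0], [1, [0, 0, 1], 0], [1, [0, 0, 0.5], 0], [1, [0, 0, 0.2], 0], [1, [0, 0, 0], 0], [1, [0, 0, 0], 0]]}}

```text
t: 32.32
position: [0.4974, 0.3071, 0.0229]
tcp_rot: [2.222, 2.221, 0.002]
wrist_force: [-0.8, 0.6, -0.5]
gripper_width: 1.0
```

```bash
python3 snap.py w12; python3 snap.py s12 scene; python3 - <<'E'
import cv2
a=cv2.imread("pics/s12.png")
cv2.imwrite("pics/s12c.png",cv2.resize(a[190:390,380:560],None,fx=3,fy=3))
E
```

```text
32.3167 [0.4974 0.3071 0.0229] [2.2215e+00 2.2206e+00 2.2000e-03] 1.0003655376813214 [-0.81  0.59 -0.51]
32.3667 [0.4974 0.3072 0.023 ] [2.2215 2.2206 0.0024] 0.9971571541770898 [-0.49  0.3  -0.97]
```

View pics/w12.png

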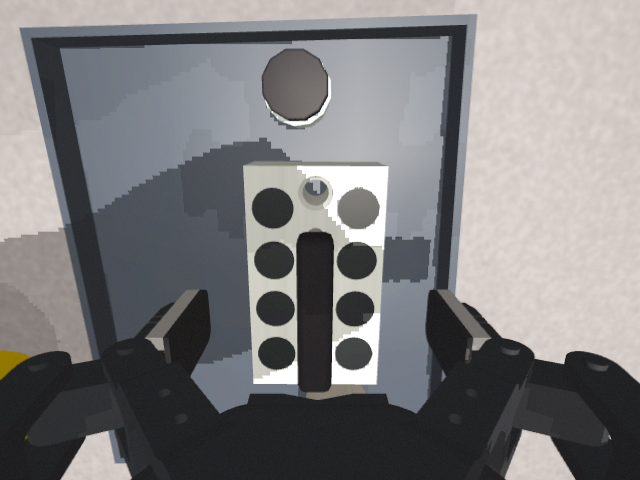

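View pics/s12c.png

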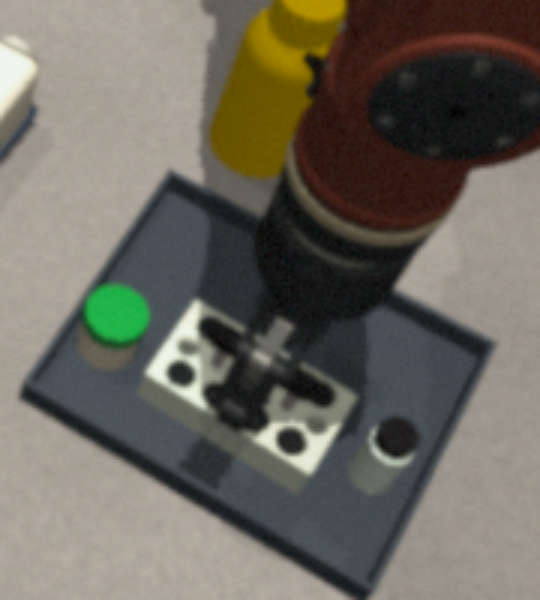

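The bar is at row 235–390, centred (x≈315) between pads 210 and 427. Closing slowly.

>>> {"op": "play_rows", "data": {"commands": [[0.7, [0, 0, 0], 0], [0.5, [0, 0, 0], 0], [0.35, [0, 0, 0], 0], [0.25, [0, 0, 0], 0], [0.2, [0, 0, 0], 0], [0.15, [0, 0, 0], 0], [0, [0, 0, 0], 0], [0, [0, 0, 0], 0]], "squeeze": 60}}

```text
t: 33.08
position: [0.4965, 0.3069, 0.022]
tcp_rot: [-2.221, -2.221, 0.0]
wrist_force: [-1.0, -0.7, 1.7]
gripper_width: 0.148
```

>>> {"op": "play_rows", "data": {"commands": [[0, [0, 0, -0.1], 0], [0, [0, 0, -0.2], 0], [0, [0, 0, -0.3], 0], [0, [0, 0, -0.4], 0], [0, [0, 0, 0], 0]]}}

```text
t: 33.5
position: [0.4971, 0.3071, 0.0328]
tcp_rot: [2.222, 2.221, 0.001]
wrist_force: [0.9, -0.4, -5.1]
gripper_width: 0.15
```

```bash
python3 snap.py w13; python3 snap.py s13 scene; python3 - <<'E'
import cv2
a=cv2.imread("pics/s13.png")
cv2.imwrite("pics/s13c.png",cv2.resize(a[190:390,380:560],None,fx=3,fy=3))
E
```

```text
33.5 [0.4971 0.3071 0.0328] [2.2215e+00 2.2209e+00 1.3000e-03] 0.1504380985253085 [ 0.89 -0.44 -5.06]
33.55 [0.4971 0.3071 0.0325] [2.2216e+00 2.2208e+00 1.3000e-03] 0.1485835283254758 [-1.04  0.2  -4.13]
```

View pics/w13.png

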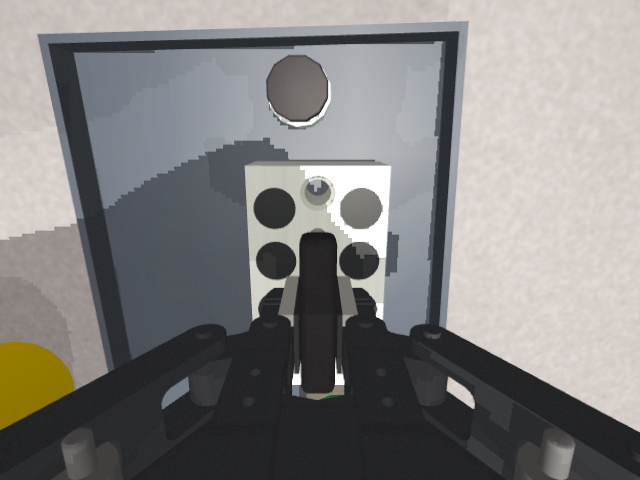

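View pics/s13c.png

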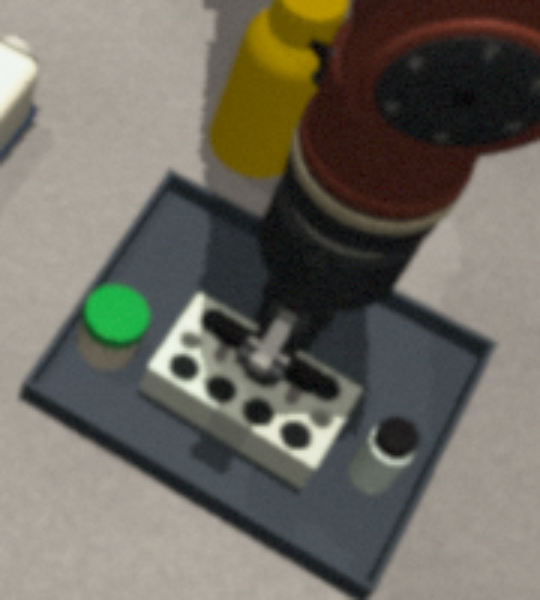

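```bash
python3 - <<'E'
import cv2
a=cv2.imread("pics/w13.png")
cv2.imwrite("pics/w13d.png",cv2.resize(a[150:300,235:400],None,fx=4,fy=4,interpolation=cv2.INTER_CUBIC))
E
```

```text
(no output)
```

View pics/w13d.png

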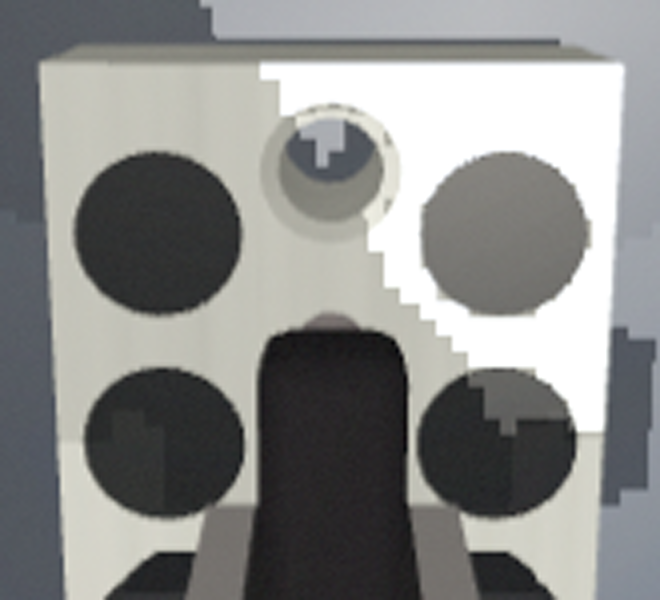

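>>> {"op": "play_rows", "data": {"commands": [[0, [0, 0, -1], 0], [0, [0, 0, -1.8], 0], [0, [0, 0, -2.4], 0], [0, [0, 0, -2.6], 0], [0, [0, 0, -2.4], 0], [0, [0, 0, -1.8], 0], [0, [0, 0, -1], 0], [0, [0, 0, -0.5], 0], [0, [0, 0, 0], 0], [0, [0, 0, 0], 0]]}}

```text
t: 34.43
position: [0.4962, 0.3067, 0.1662]
tcp_rot: [-2.221, -2.221, 0.002]
wrist_force: [-0.3, -0.7, -5.0]
gripper_width: 0.148
```

```bash
python3 - <<'E'
import pickle
from h import *
from scipy.spatial.transform import Rotation as Ro
np.set_printoptions(precision=4,suppress=True)
m,o=pickle.load(open("w13.pkl","rb")); P=o["position"]
D=lambda u,v:(235+(u+.5)/4-.5,150+(v+.5)/4-.5)
zt=.034+(P[2]-.0220)
for n,p in [("h1",(331,171)),("TL",(40,63)),("TR",(624,65)),("l",(57,440)),("r",(605,432))]:
    X=atz(m,*D(*p),zt); print(n,X,X-P)
E
```

```text
h1 [0.4975 0.3507 0.0448] [0.0005 0.0435 0.012 ]
TL [0.4657 0.3624 0.0448] [-0.0313  0.0553  0.012 ]
TR [0.5295 0.3623 0.0448] [0.0324 0.0552 0.012 ]
l [0.4655 0.3189 0.0448] [-0.0316  0.0118  0.012 ]
r [0.5296 0.32   0.0448] [0.0326 0.0129 0.012 ]
```

>>> {"op": "play_rows", "data": {"commands": [[0, [-0.9, 0.5, 0], 0], [0, [-1.8, 0.5, 0], 0], [0, [-2.7, 0.5, 0], 0], [0, [-3.3, 0.5, 0], 0], [0, [-3.3, 0.5, 0], 0], [0, [-3.3, 0.5, 0], 0], [0, [-3.3, 0.5, 0], 0], [0, [-3.3, 0.5, 0], 0], [0, [-3.3, 0.5, 0], 0], [0, [-2.4, 0.5, 0], 0], [0, [-1.5, 0.5, 0], 0], [0, [-0.9, 0.55, 0], 0], [0, [0, 0, 0], -0.008], [0, [0, 0, 0], 0], [0, [0, 0, 0], 0]]}}

```text
t: 35.68
position: [0.5566, 0.0077, 0.1665]
tcp_rot: [-2.211, -2.23, 0.001]
wrist_force: [-1.3, 0.8, -4.0]
gripper_width: 0.149
```

```bash
python3 snap.py w14; python3 snap.py t14 top; python3 snap.py s14 scene; python3 - <<'E'
import cv2
a=cv2.imread("pics/s14.png")
cv2.imwrite("pics/s14c.png",cv2.resize(a[120:330,220:420],None,fx=2.8,fy=2.8))
E
```

```text
35.6833 [0.5566 0.0077 0.1665] [-2.2114e+00 -2.2298e+00  7.0000e-04] 0.14940893281986703 [-1.32  0.79 -3.97]
35.7333 [0.5566 0.0079 0.1666] [-2.2111e+00 -2.2304e+00  6.0000e-04] 0.14725065696213174 [-0.4   0.81 -4.91]
35.7833 [0.5567 0.0079 0.1668] [-2.2110e+00 -2.2309e+00  4.0000e-04] 0.14967302475141134 [ 0.    0.25 -4.37]
```

View pics/w14.png

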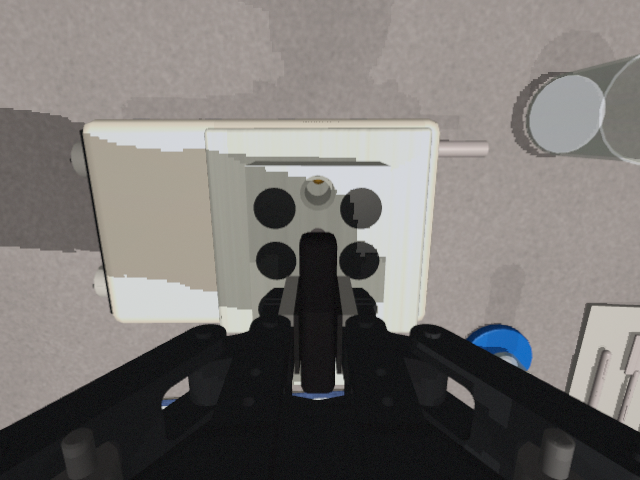

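View pics/s14c.png

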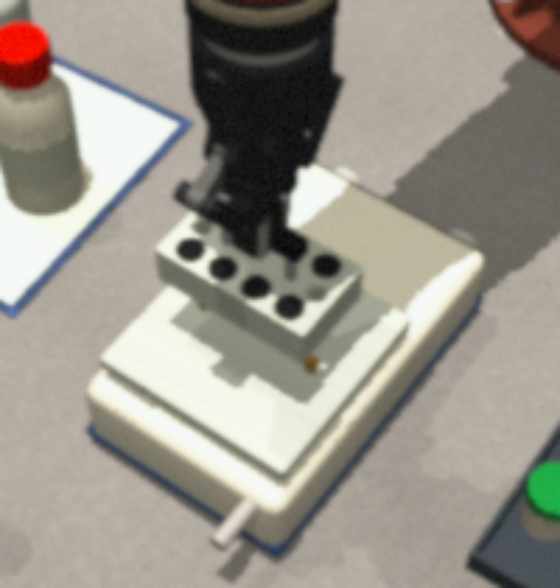

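The brass pin shows through the +y hole at (318,182), on its centreline. Small y trim, then lower to just above the pins.

>>> {"op": "play_rows", "data": {"commands": [[0, [-0.09, 0.03, 0.8], 0], [0, [0, 0, 1.2], 0], [0, [0, 0, 0.8], 0], [0, [0, 0, 0.5], 0], [0, [0, 0, 0.3], 0], [0, [0, 0, 0], 0], [0, [0, 0, 0], 0]]}}

```text
t: 36.42
position: [0.5574, 0.0061, 0.1311]
tcp_rot: [2.213, 2.23, 0.0]
wrist_force: [-0.2, -0.5, -4.9]
gripper_width: 0.149
```

```bash
python3 snap.py w15; python3 snap.py s15 scene; python3 - <<'E'
import cv2
a=cv2.imread("pics/s15.png")
cv2.imwrite("pics/s15c.png",cv2.resize(a[170:300,250:390],None,fx=4,fy=4,interpolation=cv2.INTER_CUBIC))
a=cv2.imread("pics/w15.png")
cv2.imwrite("pics/w15d.png",cv2.resize(a[150:300,235:400],None,fx=4,fy=4,interpolation=cv2.INTER_CUBIC))
E
```

```text
36.4167 [0.5574 0.0061 0.1311] [2.2127e+00 2.2301e+00 1.0000e-04] 0.14921690717421654 [-0.16 -0.52 -4.85]
36.4667 [0.5577 0.006  0.1314] [2.2125e+00 2.2296e+00 6.0000e-04] 0.1459388187386834 [-0.08  0.77 -5.09]
```

View pics/w15d.png

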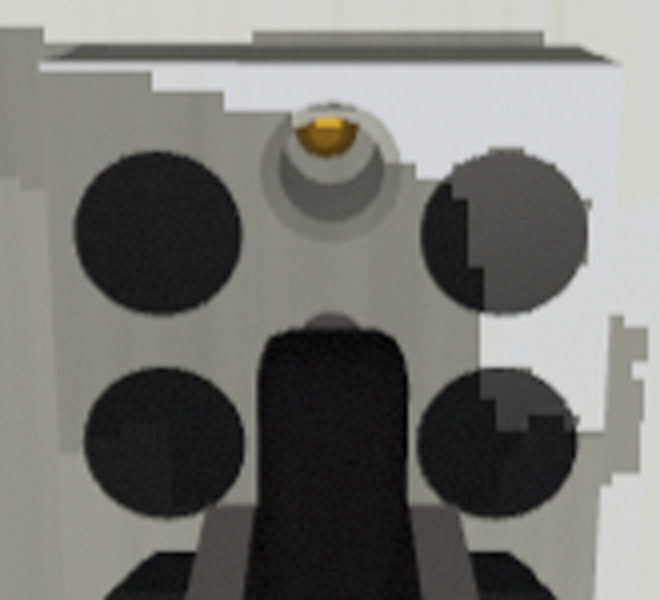

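View pics/s15c.png

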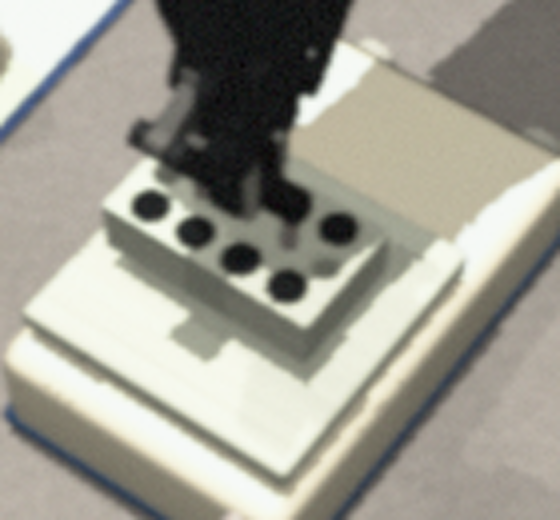

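```bash
python3 - <<'E'
import pickle
from h import *
np.set_printoptions(precision=4,suppress=True)
m,o=pickle.load(open("w15.pkl","rb")); P=o["position"]
f=lambda X:(proj(m,X)-[235,150]+.5)*4-.5
hc=P+np.array([.0005-.00038,.0435,0])  # yaw .5deg shifts hole x by -.0004
t=np.linspace(0,2*np.pi,13)
im=cv2.imread("pics/w15d.png")
def circ(c,r,z,col):
    q=f(np.array([[c[0]+r*np.cos(a),c[1]+r*np.sin(a),z] for a in np.linspace(0,6.28,60)])).astype(np.int32); cv2.polylines(im,[q],True,col,1)
circ(hc,.006,P[2]+.012,(255,0,0)); circ(hc,.006,P[2]-.018,(0,0,255))
for dx,dy,c in [(0,0,(0,255,0))]:
    circ([.557,.0499],.0045,.10,c); circ([.557,.0499],.002,.108,c)
cv2.imwrite("pics/w15e.png",im[60:280,200:460].repeat(2,0).repeat(2,1))
E
```

```text
(no output)
```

View pics/w15e.png

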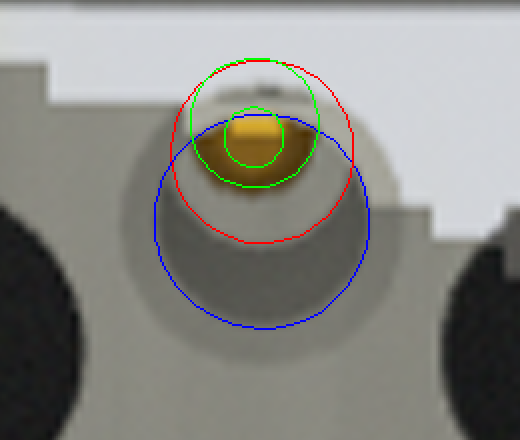

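The overlay of predicted hole and pin matches within about 0.6 mm. Trim x by -0.4 mm and lower slowly while watching force.

>>> {"op": "play_rows", "data": {"commands": [[0, [0, -0.04, 0.3], 0], [0, [0, 0, 0.25], 0], [0, [0, 0, 0.2], 0], [0, [0, 0, 0.2], 0], [0, [0, 0, 0.1], 0], [0, [0, 0, 0], 0]]}}

```text
t: 37.02
position: [0.5568, 0.006, 0.1202]
tcp_rot: [-2.213, -2.23, 0.0]
wrist_force: [0.1, -0.3, -4.9]
gripper_width: 0.147
```

>>> {"op": "play_rows", "data": {"commands": [[0, [0, 0, 0.2], 0], [0, [0, 0, 0.2], 0], [0, [0, 0, 0.1], 0], [0, [0, 0, 0], 0]]}}

```text
t: 37.35
position: [0.5568, 0.006, 0.1152]
tcp_rot: [-2.213, -2.23, 0.0]
wrist_force: [-1.0, -0.1, -5.1]
gripper_width: 0.147
```

>>> {"op": "play_rows", "data": {"commands": [[0, [0, 0, 0.1], 0], [0, [0, 0, 0.1], 0], [0, [0, 0, 0], 0]]}}

```text
t: 37.6
position: [0.5569, 0.006, 0.1133]
tcp_rot: [-2.213, -2.23, 0.0]
wrist_force: [-0.3, -0.1, -4.3]
gripper_width: 0.149
```

>>> {"op": "play_rows", "data": {"commands": [[0, [0, 0, 0.06], 0], [0, [0, 0, 0], 0]]}}

```text
t: 37.77
position: [0.557, 0.006, 0.1131]
tcp_rot: [2.213, 2.23, 0.0]
wrist_force: [-1.2, 0.9, -1.4]
gripper_width: 0.147
```

>>> {"op": "play_rows", "data": {"commands": [[0, [0, 0, 0.05], 0], [0, [0, 0, 0], 0]]}}

```text
t: 37.93
position: [0.5569, 0.006, 0.113]
tcp_rot: [2.213, 2.23, 0.0]
wrist_force: [-2.8, 0.2, 3.2]
gripper_width: 0.146
```

>>> {"op": "play_rows", "data": {"commands": [[0.2, [0, 0, 0], 0], [0.3, [0, 0, 0], 0], [0.5, [0, 0, 0], 0], [0.75, [0, 0, 0], 0], [1, [0, 0, 0], 0], [1, [0, 0, 0], 0], [1, [0, 0, -0.6], 0], [1, [0, 0, -1.5], 0], [1, [0, 0, -2.5], 0], [1, [0, 0, -3.5], 0], [1, [0, 0, -3], 0], [1, [0, 0, -1.5], 0], [1, [0, 0, -0.8], 0.008], [1, [0, 0, 0], 0]]}}

```text
t: 39.1
position: [0.5579, 0.0059, 0.2482]
tcp_rot: [2.221, 2.219, 0.003]
wrist_force: [0.5, -0.3, -0.6]
gripper_width: 1.004
```

```bash
python3 snap.py w16; python3 snap.py s16 scene; python3 - <<'E'
import cv2
a=cv2.imread("pics/s16.png")
cv2.imwrite("pics/s16c.png",cv2.resize(a[170:330,230:410],None,fx=4,fy=3.7,interpolation=cv2.INTER_CUBIC))
E
```

```text
39.1 [0.5579 0.0059 0.2482] [2.2209 2.2186 0.0029] 1.0035605750549985 [ 0.46 -0.29 -0.56]
39.15 [0.5572 0.006  0.2466] [2.2216e+00 2.2204e+00 8.0000e-04] 1.0013737273318075 [ 0.25 -1.06 -0.9 ]
```

View pics/w16.png

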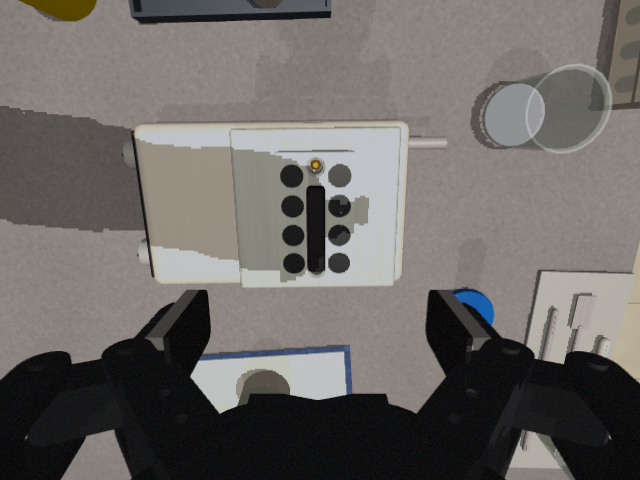

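View pics/s16c.png

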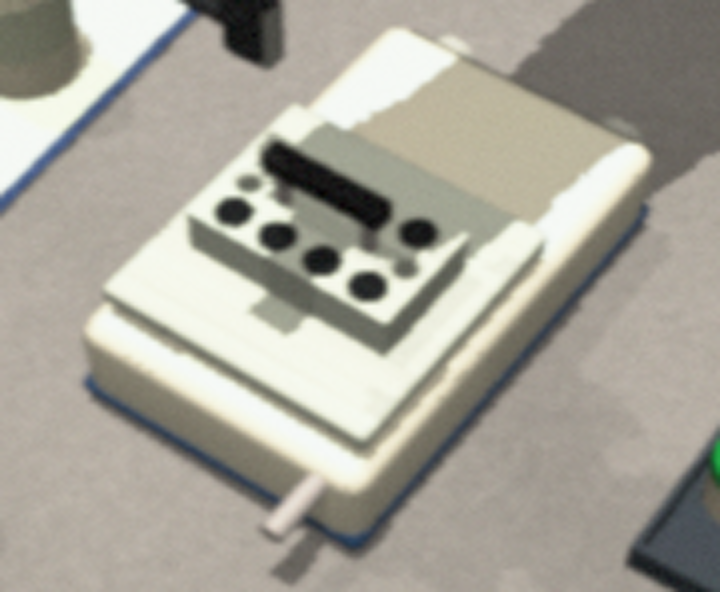

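Block is flat on the plate, with the brass pin in its hole at (316,165). Now the red-capped bottle goes back first.

>>> {"op": "play_rows", "data": {"commands": [[1, [-1.5, -0.4, 0], 0], [1, [-2.8, -0.8, 0], 0], [1, [-3.6, -0.9, 0], 0], [1, [-3.6, -0.9, 0], 0], [1, [-3.6, -0.9, 0], 0], [1, [-3.6, -0.9, 0], 0], [1, [-3.4, -0.9, 0], 0], [1, [-2.5, -0.8, 0], 0], [1, [-1.5, -0.6, 0], 0], [1, [0, 0, 0], 0], [1, [0, 0, 0], 0]]}}

```text
t: 40.12
position: [0.485, -0.255, 0.2449]
tcp_rot: [-2.222, -2.217, 0.0]
wrist_force: [0.5, 1.7, -0.4]
gripper_width: 0.996
```

```bash
python3 snap.py w17
```

```text
40.1167 [ 0.485  -0.255   0.2449] [-2.2219e+00 -2.2171e+00  3.0000e-04] 0.9963495613436749 [ 0.54  1.69 -0.43]
```

View pics/w17.png

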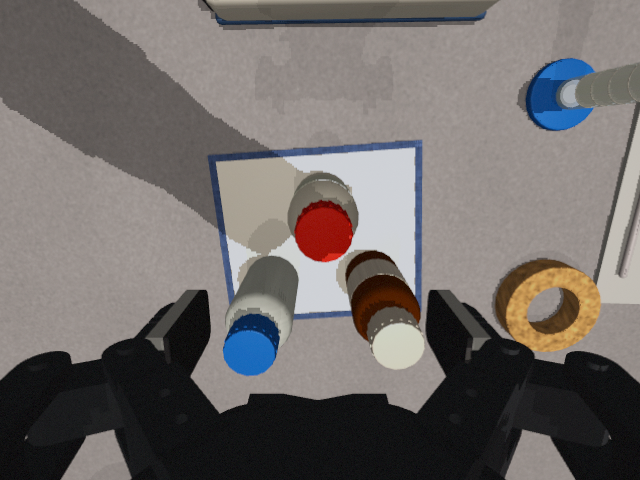

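>>> {"op": "play_rows", "data": {"commands": [[1, [0, 0.45, 1.5], 0], [1, [0, 0, 3], 0], [1, [0, 0, 3], 0], [1, [0, 0, 2.5], 0], [1, [0, 0, 2], 0], [1, [0, 0, 1.3], 0], [1, [0, 0, 0.9], 0], [1, [0, 0, 0.4], 0], [1, [0, 0, 0], 0], [1, [0, 0, 0], 0]]}}

```text
t: 41.0
position: [0.4909, -0.2547, 0.1009]
tcp_rot: [2.221, 2.221, 0.0]
wrist_force: [0.1, -0.5, -0.3]
gripper_width: 1.0
```

>>> {"op": "play_rows", "data": {"commands": [[1, [-0.06, -0.09, 0.2], 0], [1, [0, 0, 0], 0], [0.7, [0, 0, 0], 0], [0.6, [0, 0, 0], 0], [0.3, [0, 0, 0], 0], [0.3, [0, 0, 0], 0], [0.3, [0, 0, 0], 0], [0.3, [0, 0, 0], 0]], "squeeze": 45}}

```text
t: 41.67
position: [0.4896, -0.2557, 0.0988]
tcp_rot: [2.222, 2.221, -0.0]
wrist_force: [-1.2, 1.1, 5.5]
gripper_width: 0.494
```

>>> {"op": "play_rows", "data": {"commands": [[0.3, [0, 0, -0.2], 0], [0.3, [0, 0, -0.6], 0], [0.3, [0, 0, -1.2], 0], [0.3, [0, 0, -2], 0], [0.3, [0, 0, -2.5], 0], [0.3, [0, 0, -2.5], 0], [0.3, [0, 0, -2.5], 0], [0.3, [0, 0, -2], 0], [0.3, [0, 0, -1.5], 0], [0.3, [0, 0, 0], 0]]}}

```text
t: 42.5
position: [0.4907, -0.2563, 0.2514]
tcp_rot: [2.219, 2.218, 0.001]
wrist_force: [0.7, -0.7, -4.0]
gripper_width: 0.489
```

>>> {"op": "play_rows", "data": {"commands": [[0.3, [0.9, -0.5, 0], 0], [0.3, [1.8, -0.8, 0], 0], [0.3, [2.7, -0.8, 0], 0], [0.3, [3.75, -0.8, 0], 0], [0.3, [3.75, -0.8, 0], 0], [0.3, [3.75, -0.8, 0], 0], [0.3, [3.75, -0.8, 0], 0], [0.3, [3.75, -0.8, 0], 0], [0.3, [3.75, -0.5, 0], 0], [0.3, [3.75, -0.3, 0], 0], [0.3, [3.75, 0, 0], 0], [0.3, [3.75, 0, 0], 0], [0.3, [3.75, 0, 0], 0], [0.3, [3.75, 0, 0], 0], [0.3, [3.75, 0, 0], 0], [0.3, [3.75, 0, 0], 0], [0.3, [3.75, 0, 0], 0], [0.3, [2.8, 0, 0], 0], [0.3, [1.8, 0, 0], 0], [0.3, [1.1, 0, 0], 0]]}}

```text
t: 44.17
position: [0.4189, 0.3821, 0.2464]
tcp_rot: [-2.219, -2.223, 0.005]
wrist_force: [0.3, -0.8, -4.8]
gripper_width: 0.49
```

>>> {"op": "play_rows", "data": {"commands": [[0.3, [0, 0, 1], 0], [0.3, [0, 0, 2], 0], [0.3, [0, 0, 2.5], 0], [0.3, [0, 0, 2], 0], [0.3, [0, 0, 1.2], 0], [0.3, [0, 0, 0.5], 0], [0.3, [0, 0, 0], 0], [0.3, [0, 0, 0], 0]]}}

```text
t: 44.83
position: [0.4207, 0.3797, 0.1565]
tcp_rot: [2.223, 2.22, -0.001]
wrist_force: [1.1, 0.3, -3.9]
gripper_width: 0.49
```

>>> {"op": "play_rows", "data": {"commands": [[0.3, [0.08, -0.05, 1], 0], [0.3, [0, 0, 1.5], 0], [0.3, [0, 0, 1.2], 0], [0.3, [0, 0, 0.8], 0], [0.3, [0, 0, 0.4], 0], [0.3, [0, 0, 0.3], 0], [0.3, [0, 0, 0.2], 0], [0.3, [0, 0, 0], 0], [0.3, [0, 0, 0], 0]]}}

```text
t: 45.58
position: [0.4205, 0.3815, 0.1029]
tcp_rot: [2.222, 2.221, 0.001]
wrist_force: [0.7, 0.9, -4.1]
gripper_width: 0.49
```

>>> {"op": "play_rows", "data": {"commands": [[0.3, [-0.07, -0.04, 0.1], 0], [0.3, [0, 0, 0.1], 0], [0.3, [0, 0, 0], 0], [0.3, [0, 0, 0], 0]]}}

```text
t: 45.92
position: [0.4198, 0.3805, 0.1005]
tcp_rot: [2.222, 2.221, 0.0]
wrist_force: [0.3, -0.8, -4.8]
gripper_width: 0.491
```

>>> {"op": "play_rows", "data": {"commands": [[0.3, [0, 0, 0.1], 0], [0.3, [0, 0, 0], 0]]}}

```text
t: 46.08
position: [0.42, 0.3808, 0.0999]
tcp_rot: [2.222, 2.221, 0.001]
wrist_force: [-1.1, -0.6, 1.0]
gripper_width: 0.49
```

>>> {"op": "play_rows", "data": {"commands": [[0.55, [0, 0, 0], 0], [0.7, [0, 0, 0], 0], [0.85, [0, 0, 0], 0], [1, [0, 0, 0], 0], [1, [0, 0, 0], 0], [1, [0, 0, -1], 0], [1, [0, 0, -2], 0], [1, [0, 0, -3], 0], [1, [0, 0, -3], 0], [1, [0, 0, -3], 0], [1, [-1, 0, -2], 0], [1, [-2.3, 0, -1], 0], [1, [-3, 0, 0], 0], [1, [-3.5, 0, 0], 0]]}}

```text
t: 47.25
position: [0.4201, 0.2826, 0.2509]
tcp_rot: [2.219, 2.223, 0.004]
wrist_force: [0.4, -1.3, -0.7]
gripper_width: 1.004
```

>>> {"op": "play_rows", "data": {"commands": [[1, [-3.9, 0.1, 0], 0], [1, [-3.9, 0.1, 0], 0], [1, [-3.9, 0.1, 0], 0], [1, [-3.9, 0.1, 0], 0], [1, [-3.9, 0.1, 0], 0], [1, [-3.9, 0.1, 0], 0], [1, [-3.9, 0.1, 0], 0], [1, [-3.9, 0.1, 0], 0], [1, [-3.9, 0.1, 0], 0], [1, [-3.9, 0.1, 0], 0], [1, [-3.9, 0, 0], 0], [1, [-3.9, 0, 0], 0], [1, [-3.9, 0, 0], 0], [1, [-3.9, 0, 0], 0], [1, [-3.5, 0, 0], 0], [1, [-2.8, 0, 0], 0], [1, [-1.9, 0, 0], 0], [1, [-1, 0, 0], 0], [1, [0, 0, 0], 0], [1, [0, 0, 0], 0]]}}

```text
t: 48.92
position: [0.4295, -0.3549, 0.2496]
tcp_rot: [-2.222, -2.22, -0.001]
wrist_force: [-0.2, 0.1, -0.3]
gripper_width: 1.002
```

```bash
python3 snap.py w18; python3 snap.py t18 top
```

```text
48.9167 [ 0.4295 -0.3549  0.2496] [-2.2219e+00 -2.2204e+00 -6.0000e-04] 1.002213129106963 [-0.17  0.06 -0.3 ]
48.9667 [ 0.4296 -0.3543  0.2497] [-2.2209e+00 -2.2215e+00 -5.0000e-04] 0.9978636635977061 [ 1.04  0.32 -0.37]
```

View pics/w18.png

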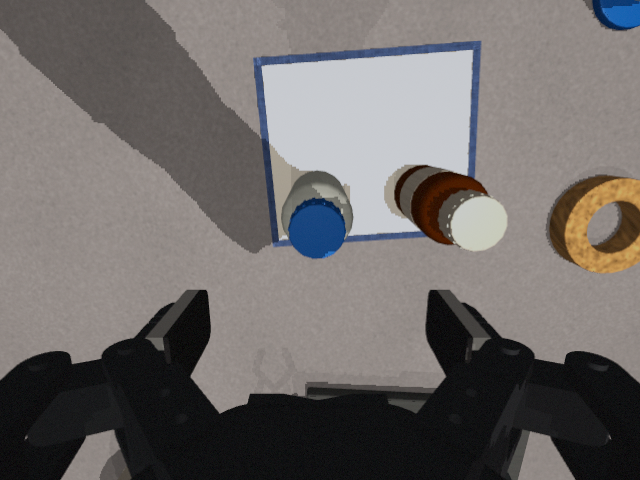

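View pics/t18.png

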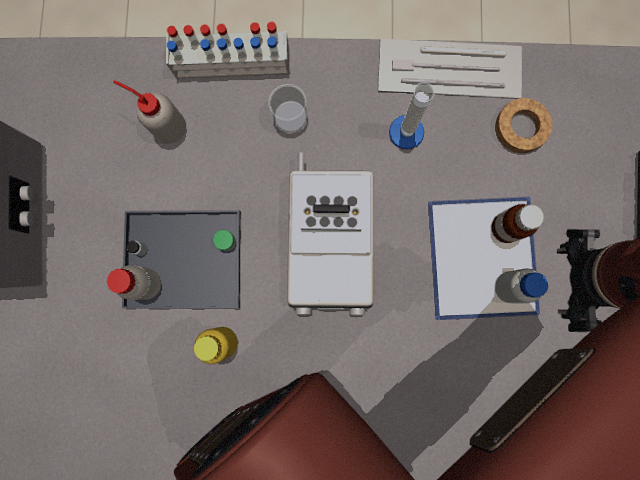

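The red-capped bottle is back (cap 120,281, as at the start) and both pins show in the block's holes. Now the blue-capped bottle.

>>> {"op": "play_rows", "data": {"commands": [[1, [0, 0, 1.5], 0], [1, [0, 0, 3], 0], [1, [0, 0, 3], 0], [1, [0, 0, 2.5], 0], [1, [0, 0, 2], 0], [1, [0, 0, 1.5], 0], [1, [0, 0, 1.1], 0], [1, [0, 0, 0.5], 0], [1, [0, 0, 0], 0], [1, [0, 0, 0], 0]]}}

```text
t: 49.85
position: [0.4299, -0.3549, 0.099]
tcp_rot: [2.221, 2.222, 0.0]
wrist_force: [-0.8, 0.4, -0.1]
gripper_width: 0.999
```

>>> {"op": "play_rows", "data": {"commands": [[0.7, [0, 0, 0], 0], [0.6, [0, 0, 0], 0], [0.3, [0, 0, 0], 0], [0.3, [0, 0, 0], 0], [0.3, [0, 0, 0], 0], [0.3, [0, 0, 0], 0]]}}

```text
t: 50.35
position: [0.4297, -0.3559, 0.0992]
tcp_rot: [2.221, 2.22, -0.0]
wrist_force: [-1.3, 0.8, 7.0]
gripper_width: 0.487
```

>>> {"op": "play_rows", "data": {"commands": [[0.3, [0, 0, -0.2], 0], [0.3, [0, 0, -0.6], 0], [0.3, [0, 0, -1.2], 0], [0.3, [0, 0, -2], 0], [0.3, [0, 0, -2.5], 0], [0.3, [0, 0, -2.5], 0], [0.3, [0, 0, -2.5], 0], [0.3, [0, 0, -2], 0], [0.3, [0, 0, -1.5], 0], [0.3, [0, 0, 0], 0]]}}

```text
t: 51.18
position: [0.4305, -0.3564, 0.2516]
tcp_rot: [2.219, 2.218, -0.0]
wrist_force: [1.2, -0.4, -4.6]
gripper_width: 0.494
```

>>> {"op": "play_rows", "data": {"commands": [[0.3, [0.9, 0, 0], 0], [0.3, [1.8, -0.1, 0], 0], [0.3, [2.7, -0.1, 0], 0], [0.3, [3.9, -0.1, 0], 0], [0.3, [3.9, -0.1, 0], 0], [0.3, [3.9, -0.1, 0], 0], [0.3, [3.9, -0.1, 0], 0], [0.3, [3.9, -0.1, 0], 0], [0.3, [3.9, -0.1, 0], 0], [0.3, [3.9, -0.1, 0], 0], [0.3, [3.9, -0.1, 0], 0], [0.3, [3.9, 0, 0], 0], [0.3, [3.9, 0, 0], 0], [0.3, [3.9, 0, 0], 0], [0.3, [3.9, 0, 0], 0], [0.3, [3.9, 0, 0], 0], [0.3, [3.9, 0, 0], 0], [0.3, [2.9, 0, 0], 0], [0.3, [2, 0, 0], 0], [0.3, [1.2, 0, 0], 0]]}}

```text
t: 52.85
position: [0.4179, 0.3076, 0.2465]
tcp_rot: [-2.218, -2.223, 0.004]
wrist_force: [0.6, -0.3, -4.6]
gripper_width: 0.492
```

>>> {"op": "play_rows", "data": {"commands": [[0.3, [0, 0, 1], 0], [0.3, [0, 0, 2], 0], [0.3, [0, 0, 1.5], 0], [0.3, [0, 0, 0.8], 0], [0.3, [0, 0, 0], 0], [0.3, [0, 0, 0], 0], [0.3, [0, 0, 0], 0]]}}

```text
t: 53.43
position: [0.4202, 0.3053, 0.1961]
tcp_rot: [2.222, 2.22, 0.001]
wrist_force: [-0.0, 0.3, -4.3]
gripper_width: 0.49
```

>>> {"op": "play_rows", "data": {"commands": [[0.3, [0, 0, 1], 0], [0.3, [0, 0, 1.8], 0], [0.3, [0, 0, 2.2], 0], [0.3, [0, 0, 1.8], 0], [0.3, [0, 0, 1.2], 0], [0.3, [0, 0, 0.7], 0], [0.3, [0, 0, 0.4], 0], [0.3, [0, 0, 0], 0], [0.3, [0, 0, 0], 0], [0.3, [0, 0, 0], 0]]}}

```text
t: 54.27
position: [0.4204, 0.3059, 0.1053]
tcp_rot: [2.221, 2.221, 0.002]
wrist_force: [-0.5, 0.8, -4.4]
gripper_width: 0.492
```

>>> {"op": "play_rows", "data": {"commands": [[0.3, [0.05, -0.1, 0.2], 0], [0.3, [0, 0, 0.1], 0], [0.3, [0, 0, 0.1], 0], [0.3, [0, 0, 0], 0], [0.3, [0, 0, 0], 0]]}}

```text
t: 54.68
position: [0.4187, 0.306, 0.1004]
tcp_rot: [-2.222, -2.221, 0.0]
wrist_force: [-0.1, -0.1, -4.5]
gripper_width: 0.493
```

>>> {"op": "play_rows", "data": {"commands": [[0.3, [0, 0, 0.1], 0], [0.3, [0, 0, 0], 0]]}}

```text
t: 54.85
position: [0.4189, 0.3064, 0.1002]
tcp_rot: [-2.222, -2.221, -0.002]
wrist_force: [-2.0, -0.7, 5.2]
gripper_width: 0.491
```

>>> {"op": "play_rows", "data": {"commands": [[0.55, [0, 0, 0], 0], [0.7, [0, 0, 0], 0], [0.85, [0, 0, 0], 0], [1, [0, 0, 0], 0], [1, [0, 0, 0], 0], [1, [0, 0, -1], 0], [1, [0, 0, -2], 0], [1, [0, 0, -3], 0], [1, [0, 0, -3], 0], [1, [0, 0, -3], 0], [1, [-1, 0, -2], 0], [1, [-2.3, 0, -1], 0], [1, [-3, 0, 0], 0], [1, [-3.5, 0, 0], 0]]}}

```text
t: 56.02
position: [0.4191, 0.208, 0.2509]
tcp_rot: [2.219, 2.223, 0.004]
wrist_force: [-0.1, -0.2, 0.4]
gripper_width: 0.999
```

>>> {"op": "play_rows", "data": {"commands": [[1, [-3.6, 0.9, 0], 0], [1, [-3.6, 0.9, 0], 0], [1, [-3.6, 0.9, 0], 0], [1, [-3.6, 0.9, 0], 0], [1, [-3.6, 0.9, 0], 0], [1, [-3.6, 0.9, 0], 0], [1, [-3.6, 0.9, 0], 0], [1, [-3.6, 0.9, 0], 0], [1, [-3.6, 0.9, 0], 0], [1, [-3.6, 0.9, 0], 0], [1, [-3.6, 0.9, 0], 0], [1, [-3.6, 0.9, 0], 0], [1, [-3.6, 0.9, 0], 0], [1, [-3.5, 0.8, 0], 0], [1, [-2.8, 0.5, 0], 0], [1, [-1.9, 0.1, 0], 0], [1, [-0.9, 0, 0], 0], [1, [0, 0, 0], 0], [1, [0, 0, 0], 0]]}}

```text
t: 57.6
position: [0.5494, -0.3504, 0.2496]
tcp_rot: [-2.222, -2.22, -0.0]
wrist_force: [0.4, -0.2, -0.5]
gripper_width: 1.001
```

```bash
python3 snap.py w19
```

```text
57.6 [ 0.5494 -0.3504  0.2496] [-2.2218e+00 -2.2204e+00 -4.0000e-04] 1.0008385506370516 [ 0.43 -0.22 -0.45]
```

View pics/w19.png

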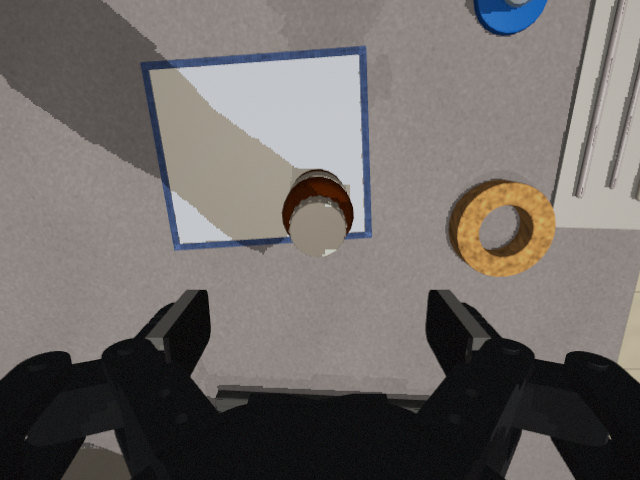

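Amber cap is centred at (318,228). Descend to z≈0.098 and grip.

>>> {"op": "play_rows", "data": {"commands": [[1, [0, 0, 1.5], 0], [1, [0, 0, 3], 0], [1, [0, 0, 3], 0], [1, [0, 0, 2.5], 0], [1, [0, 0, 2], 0], [1, [0, 0, 1.5], 0], [1, [0, 0, 1.2], 0], [1, [0, 0, 0.5], 0], [1, [0, 0, 0], 0], [1, [0, 0, 0], 0]]}}

```text
t: 58.48
position: [0.5499, -0.3503, 0.0983]
tcp_rot: [2.22, 2.222, 0.0]
wrist_force: [-0.5, -0.6, 0.0]
gripper_width: 1.0
```

>>> {"op": "play_rows", "data": {"commands": [[0.7, [0, 0, 0], 0], [0.6, [0, 0, 0], 0], [0.3, [0, 0, 0], 0], [0.3, [0, 0, 0], 0], [0.3, [0, 0, 0], 0], [0.3, [0, 0, 0], 0]]}}

```text
t: 58.98
position: [0.5498, -0.3513, 0.0983]
tcp_rot: [2.221, 2.22, 0.0]
wrist_force: [-1.4, 0.1, 5.8]
gripper_width: 0.489
```

>>> {"op": "play_rows", "data": {"commands": [[0.3, [0, 0, -0.2], 0], [0.3, [0, 0, -0.6], 0], [0.3, [0, 0, -1.2], 0], [0.3, [0, 0, -2], 0], [0.3, [0, 0, -2.5], 0], [0.3, [0, 0, -2.5], 0], [0.3, [0, 0, -2.5], 0], [0.3, [0, 0, -2], 0], [0.3, [0, 0, -1.5], 0], [0.3, [0, 0, 0], 0]]}}

```text
t: 59.82
position: [0.5507, -0.3518, 0.2509]
tcp_rot: [2.218, 2.218, 0.001]
wrist_force: [0.1, -0.3, -3.1]
gripper_width: 0.493
```

>>> {"op": "play_rows", "data": {"commands": [[0.3, [0.9, -0.4, 0], 0], [0.3, [1.8, -0.9, 0], 0], [0.3, [2.7, -1.2, 0], 0], [0.3, [3.5, -1.3, 0], 0], [0.3, [3.5, -1.3, 0], 0], [0.3, [3.5, -1.3, 0], 0], [0.3, [3.5, -1.3, 0], 0], [0.3, [3.5, -1.3, 0], 0], [0.3, [3.5, -1.3, 0], 0], [0.3, [3.5, -1.3, 0], 0], [0.3, [3.5, -0.7, 0], 0], [0.3, [3.5, -0.37, 0], 0], [0.3, [3.5, 0, 0], 0], [0.3, [3.5, 0, 0], 0], [0.3, [3.5, 0, 0], 0], [0.3, [3.5, 0, 0], 0], [0.3, [2.9, 0, 0], 0], [0.3, [2.2, 0, 0], 0], [0.3, [1.4, 0, 0], 0], [0.3, [0.7, 0, 0], 0]]}}

```text
t: 61.48
position: [0.4221, 0.2317, 0.2463]
tcp_rot: [-2.219, -2.223, 0.002]
wrist_force: [0.1, 0.3, -3.2]
gripper_width: 0.49
```

>>> {"op": "play_rows", "data": {"commands": [[0.3, [0, 0, 1.5], 0], [0.3, [0, 0, 2.3], 0], [0.3, [0, 0, 2.5], 0], [0.3, [0, 0, 2.5], 0], [0.3, [0, 0, 2.3], 0], [0.3, [0, 0, 1.5], 0], [0.3, [0, 0, 0.9], 0], [0.3, [0, 0, 0.6], 0], [0.3, [0, 0, 0], 0], [0.3, [0, 0, 0], 0], [0.3, [0, 0, 0], 0]]}}

```text
t: 62.4
position: [0.4238, 0.2302, 0.1073]
tcp_rot: [2.221, 2.22, 0.002]
wrist_force: [0.1, 0.2, -2.3]
gripper_width: 0.489
```

>>> {"op": "play_rows", "data": {"commands": [[0.3, [0, -0.07, 0.3], 0], [0.3, [0, 0, 0.2], 0], [0.3, [0, 0, 0.1], 0], [0.3, [0, 0, 0.1], 0], [0.3, [0, 0, 0], 0], [0.3, [0, 0, 0], 0]]}}

```text
t: 62.9
position: [0.4224, 0.2301, 0.0994]
tcp_rot: [-2.222, -2.221, -0.0]
wrist_force: [0.3, -0.1, -3.3]
gripper_width: 0.491
```

>>> {"op": "play_rows", "data": {"commands": [[0.3, [0, 0, 0.1], 0], [0.3, [0, 0, 0], 0]]}}

```text
t: 63.07
position: [0.4226, 0.2303, 0.0992]
tcp_rot: [2.222, 2.221, 0.001]
wrist_force: [-2.5, -0.9, 8.6]
gripper_width: 0.487
```

Contact made at the expected height. Release, lift, retreat clear of the scene, and check.

>>> {"op": "play_rows", "data": {"commands": [[0.55, [0, 0, 0], 0], [0.7, [0, 0, 0], 0], [0.85, [0, 0, 0], 0], [1, [0, 0, 0], 0], [1, [0, 0, 0], 0], [1, [0, 0, -1], 0], [1, [0, 0, -2], 0], [1, [0, 0, -3], 0], [1, [0, 0, -3], 0], [1, [0, 0, -3], 0], [1, [0, 0, -3], 0], [1, [0, 0, -1.5], 0], [1, [0, 0, 0], 0], [1, [0, 0, 0], 0]]}}

```text
t: 64.23
position: [0.4228, 0.2302, 0.2637]
tcp_rot: [2.221, 2.221, 0.002]
wrist_force: [0.4, 0.5, -0.9]
gripper_width: 1.002
```

```bash
python3 snap.py w20
```

```text
64.2333 [0.4228 0.2302 0.2637] [2.2214e+00 2.2207e+00 2.0000e-03] 1.0021173375769905 [ 0.41  0.51 -0.86]
```

>>> {"op": "play_rows", "data": {"commands": [[1, [-2, 0, 0], 0], [1, [-3.5, 0, 0], 0], [1, [-3.5, 0, 0], 0], [1, [-3.5, 0, 0], 0], [1, [-3.5, 0, 0], 0], [1, [-3.5, 0, 0], 0], [1, [-3.5, 0, 0], 0], [1, [-3.5, 0, 0], 0], [1, [-3.5, 0, 0], 0], [1, [-3.5, 0, 0], 0], [1, [-3.5, 0, 0], 0], [1, [-3.5, 0, 0], 0], [1, [-3, 0, 0], 0], [1, [-1.5, 0, 0], 0], [1, [0, 0, 0], 0], [1, [0, 0, 0], 0]]}}

```text
t: 65.62
position: [0.4214, -0.2199, 0.2619]
tcp_rot: [-2.222, -2.217, 0.0]
wrist_force: [-0.2, -0.1, 0.8]
gripper_width: 0.995
```

```bash
python3 snap.py t21 top; python3 snap.py s21 scene; python3 - <<'E'
import cv2,numpy as np
a=cv2.imread("pics/top0.png")[200:350,100:260];b=cv2.imread("pics/t21.png")[200:350,100:260]
d=cv2.convertScaleAbs(cv2.absdiff(a,b),alpha=2)
r=lambda x:cv2.resize(x,None,fx=2.4,fy=2.4,interpolation=cv2.INTER_CUBIC)
cv2.imwrite("pics/cmp.png",np.hstack([r(b),r(d)]))
a=cv2.imread("pics/scene0.png")[170:390,380:560];b=cv2.imread("pics/s21.png")[170:390,380:560]
d=cv2.convertScaleAbs(cv2.absdiff(a,b),alpha=2)
cv2.imwrite("pics/cmp2.png",np.hstack([r(b)[:, :],r(d)])[:590,:])
E
```

```text
65.6167 [ 0.4214 -0.2199  0.2619] [-2.2216e+00 -2.2170e+00  4.0000e-04] 0.994887448902822 [-0.2  -0.06  0.77]
65.6667 [ 0.4215 -0.2192  0.2622] [-2.2206e+00 -2.2186e+00  1.0000e-04] 0.9995949775171239 [-0.11 -0.09 -0.2 ]
```

View pics/cmp.png

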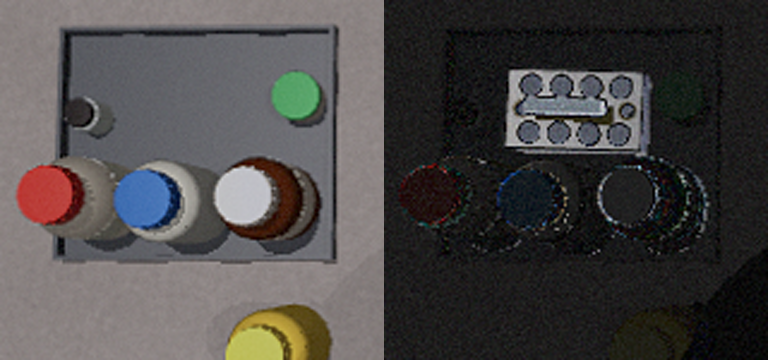

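View pics/s21.png

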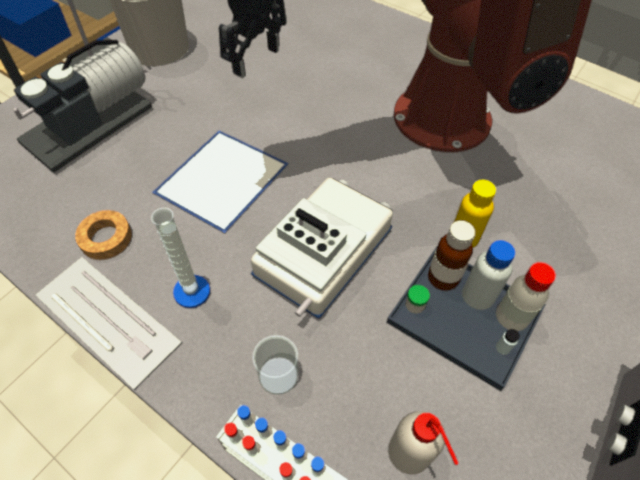

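View pics/cmp2.png

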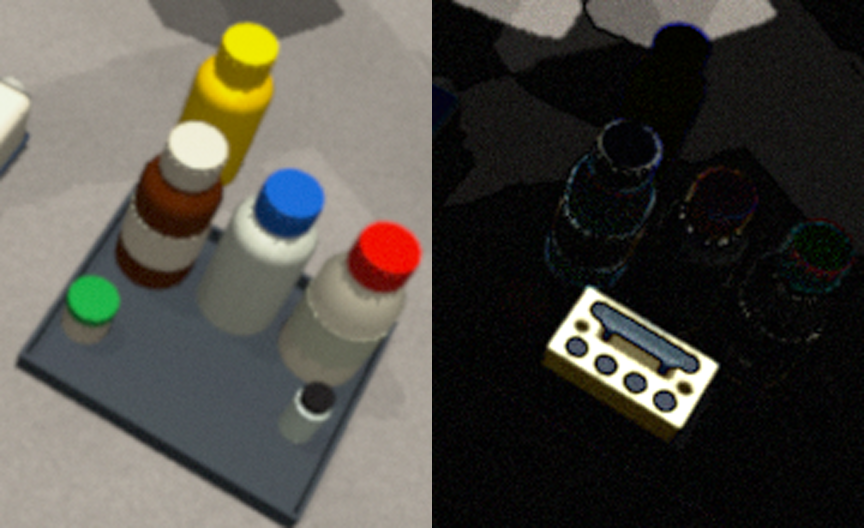

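View pics/t21.png

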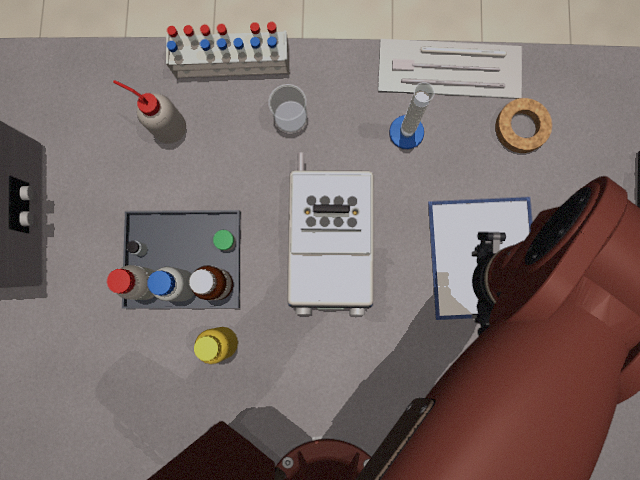

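Difference images against the start show only sub-pixel edges on the bottles, with amber largest at about 1 px. The vial, jar and cylinder don't differ. The block lies flat on the pins and the gripper is clear.

```bash
python3 -c "
from rig import *
print(hand_in())"
```

```text
the job is handed in; nothing more can be done
None
```

The job is done and handed in at about 66 s of the 144 s allowed; no verdict was reported.

- **What I did:** I moved the amber, metal and white bottles to the bench pad. Then I lowered the block onto the hot plate over both pins and put the bottles back in reverse order.
- **First grasp missed:** The jaws closed just above the amber bottle's cap without disturbing it. The images show the real fingertips about 25–37 mm behind the reported TCP, depending on the opening, so I worked about 3 cm lower from then on. Nothing else went wrong.
- **Block:** It rests flat at the expected height. The pins entered with no side force, and brass shows in both holes in the top view.
- **Bottles:** All three stand upright. Compared with the starting pictures, they are within about one pixel (roughly 2 mm), with amber the largest difference. The gripper positions at release match those at the first grasp within about 0.5 mm.
- **Bystanders:** The vial, jar, measuring cylinder and yellow look-alike appear unmoved.
- **Forces:** The highest wrist force I read was about 9 N, between moves.

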